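# Unlock the reagent chest and open its lid

### The arm

A 7-joint arm with a two-finger parallel gripper is mounted at the origin on a cart in front of the work surface, level with it; the furniture and walls round the work are solid. World frame = base frame: x ahead of the robot, y to its left, z up, the work surface at z = 0. Lengths are in m, angles in rad, forces in N, time in s.
With the tool pointing down it reaches from about 0.4 to 0.875 m from the base axis. Payload 19.3 kg.
Tool frame: the origin (TCP) lies at the very end of the fingers, on their centre line; the grasp point (between the pads) lies bot.grasp_offset behind it (bot.grasp_offset is the distance from the TCP to the grasp point, in m); z points along the fingers, y is the direction in which the jaws open and shut (so a half turn about z gives the same grasp; the last joint's range is limited). The gripper opens to 85 mm and grips with 20 to 120 N. Pads are 22 mm wide; open, the fingers measure 114 mm over their backs; the gripper's body (76 mm by 85 mm) begins 54 mm behind the grasp point. The pads swing forward as they close: fully open they stand 13 mm farther back than shut.
Start: joints at [1.213, 0.521, -0.036, 1.599, 0.021, 1.021, -0.113], TCP at [0.177, -0.599, 0.21] pointing down, gripper open.
Joint ranges: [-2.91, 2.91], [-0.3, 2.13], [-1.5, 1.42], [0.17, 2.43], [-1.26, 4.41], [0.16, 1.93], [-2.52, 2.52]. Speed limits (rad/s): [1.89, 1.89, 2.39, 2.39, 3.01, 3.01, 3.01].

### API

Orientations are given as [roll, pitch, yaw] about the fixed x, y, z axes, in that order (R = Rz(yaw) Ry(pitch) Rx(roll)).
In Python, from workcell import bot gives the robot as it stands. The module is installed in compiled form; this text tells all that it offers.
- The arm moves only by the shell command python3 -m handwheel 'ROWS' [OPENING] [FORCE]. ROWS is JSON, a list of rows, each a list of 6 numbers: the shift along the tool's x, y, z as a fraction of full scale, then the turn, a rotation vector about the tool's x, y, z as a fraction of full scale. In form: [[x, y, z, rx, ry, rz], ...]. A call has 1 to 8 rows; each row shifts and turns the commanded pose from where the row before left it, along the tool's axes as they then stand; what a row does not reach is not made up. Full scale, the value 1, is 0.025 m for a shift and 360 degrees for a turn. A row lasts 1/8 s, in which the tool goes at most 62.5 mm and 10.7 degrees, less where a joint would pass 70% of its speed; a pose out of reach is approached as far as the arm can. A call with a number of a shift or a turn outside -1 to 1 is refused whole. A call with a gripper value outside its range is refused whole. OPENING is the closure, from -1 (fully open) to 1 (shut), set as the call begins (- or left out, the last holds). The fingers move at their own pace and stop on an object; FORCE is the grip in N (left out, the last holds). Time passes only in rows, so rows that do not move let the fingers close. It gives the time, the measured TCP pose, the force and the opening at its end, in the units of the state.
- bot.observe(): the state, without advancing time (a new reading comes with each control period).
- bot.grab_frame(name): name is "scene" or "top" or "wrist"; returns a dict with "pixels" (480x640x3 uint8, blue, green, red), "vertical_fov" (degrees; the focal length in pixels is half the picture's height over the tangent of half this angle, whatever the lens; pixels are square), "cx", "cy" (the principal point, pixels), "R" (3x3) and "t" (3): a world point X has camera coordinates R X + t. Camera axes: x right, y down, z forward; pixel columns grow to the right and rows downward; lengths in m; the calibration is good to about 2 mm. A picture is of the moment at which its call begins. There is no depth.
- bot.job_done(): hands the job in, once; it reports no verdict.
Trained networks look in a picture, given as the dict that the camera call returned (one of the last four; its "shot" number tells which), for a name from the list of things; names that differ only in an ending like _2 or _b are one class to them, and where a whole thing is asked for, a point or a joint stands for the part that bears it (a point fixed in the world has none). Each returns a list of dicts, best first, with "score" (0 to 1); they miss things now and then, are a little off and sometimes report something else, mostly with a low value. They report only what shows in the picture. A call takes as long as a camera call.
- bot.trace(picture, thing): "region" (480x640 bool, what is visible of it) and "point" ([column, row] in pixels, amid what is visible of it).
The state is a dict: "clock": time; "qpos": joint angles; "qd": joint speeds; "joint_efforts": joint torques, N m; "position": TCP position; "tool_rot": TCP orientation; "force": force on the tool from outside, world axes, zero at the start; "moment": the same for the moment, N m; "grip_width": finger opening in m.
Only numpy, scipy, OpenCV 4.12 (cv2) and the standard library are available. Lean on these libraries where they do the work, as an engineer would, in place of code of your own. Each camera call takes 0.05 s, during which the arm holds its last target.

### The job

Unlock the small steel reagent chest and open it. Take the flat-gripped lock key out of the key stand (not the cross-bar hexagon key beside it), put its bit through the keyhole in the lid, and while pressing down only lightly turn it gently back and forth until you feel the sprung follower inside jump up round the bit; then turn it clockwise, seen from above, to the stop, never forcing it. Leave the key in the lock, let go of it, and lift the lid by its bow handle until it stands open well past halfway to upright, leaving the other things on the bench where they are.

Things in the scene. Friction and masses are not known exactly. Their poses are not given: they have to be found in the camera images.
- chest: Grey painted steel chest, fixed, 140 mm deep (x) by 190 mm wide (y), rim 84 mm high, lid top 89 mm. Origin: centre of the underside. +x points to the hinge side, -x to the front, z up; the chest may stand turned by up to 0.25 rad.
- lid (a joint): Angle of the chest's lid (rad): 0 shut, 1.45 fully open; the front edge rises. The hinge is stiff (about 0.55 N m), so the lid stays where it is left. While locked it lifts only about 0.02 rad. The lid is a 5 mm sheet weighing 0.65 kg with its lock.
- lid_hinge (a point): Middle of the lid's hinge line, at the back rim of the chest; the line runs along the chest's y, 84 mm above the bench. Axes as the chest's.
- handle (a point): Middle of the lid's bow handle: a round steel bar 8 mm thick, 56 mm long along the chest's y, 27 mm above the lid's top, 122 mm from the hinge line and 20 mm from the front edge. Moves with the lid.
- keyhole (a point): Centre of the keyhole, at the top of the square steel lock plate (46 mm wide, 4 mm thick, 2.5 mm proud of the lid), 98 mm from the hinge line, 96 mm to the right (chest -y) of the handle's middle. Axes: the lid's; z out of the lid. A 12 mm bore with a slot across it, 24 mm long (along y), 8 mm wide. The key turns freely, and is held captive, once its foot is over 11.5 mm below the plate's top.
- follower (a point): Point on the lock's axis 13 mm below the plate's top; axes the lid's, they do not turn. Here are the tops of four posts of a hidden sprung follower, with a cross of two 8 mm wide, 8 mm deep grooves between them. Pressed down it gives way: 2 N at first, 0.75 N more per mm, 8 mm at most. Over a groove it jumps up round the key's bit and the push fades.
- tongue_way (a point): Point on the chest's front rim before the lock, where the lock's hidden cam tongue holds the lid from below. When locked the cross of grooves stands at an unknown angle: none where the key goes in, the nearest 0.27 to 0.8 rad to one side or the other. Once engaged, after up to 0.35 rad of play, the key turns clockwise from above against 0.08 N m, frees the lid after 1.0 rad and meets a solid stop at 1.1 rad; anticlockwise is blocked.
- key: Lock key, 84 mm high, about 60 g, upright in a slot of the stand, bit down. Origin: centre of the foot of the bit; z up the stem, x along the bit; a half turn about z gives the same key. Bit 20 mm (x) by 5 mm (y), 7 mm high, lowest 1.5 mm tapered to 16 by 2.8 mm; steel stem 9 mm; collar 18 mm wide, 19.5 to 24 mm above the foot: it rests on the stand and would meet the lock plate with the foot 19.5 mm deep.
- key_grip (a point): Centre of the key's black flat grip, 67 mm above the foot of the bit: 32 mm (x) by 9 mm (y) by 34 mm high (50 to 84 mm above the foot). Axes as the key's.
- key_stand: Grey plastic block 112 mm (x) by 46 mm (y) by 32 mm high, fixed, with two slots 24 by 8 mm (long side along x), 26 mm deep, 32 mm either side of its centre along x. Origin: centre of the underside. Lock key in one slot, hexagon key in the other, either way round; the lock key's collar rests on the top, its foot 12.5 mm above the bench.
- hex_key: Hexagon adjusting key of the microscope, in the other slot of the stand: thin dark 6 mm stem, black round cross bar 50 mm long and 11 mm thick, top 70 mm above its own origin. Not needed; to be left.
- timer: White bench timer, 66 x 64 x 20 mm, bystander; origin under its centre.
- beaker: Small clear beaker, 45 mm wide, 59 mm high, bystander; origin under its centre.
- tube: Standing centrifuge tube with pink cap, 34 mm wide, 113 mm high, bystander; origin under its centre.
- counting_slide: Counting-chamber slide lying flat, 34 x 75 x 8 mm, bystander; origin under its centre.
- tally_counter: Hand tally counter, 46 mm wide, 21 mm high, bystander; origin under its centre.

How it is judged:
On the way:
1. the key's bit is through the keyhole, under the lock plate, with the lid still shut (z of key in the frame of keyhole below -0.0115 m and horizontal distance between key and keyhole below 0.004 m and value of joint lid below 0.05 rad), for 0.2 s.
At the end, for the whole second after the job is handed in: The lid stands open and at rest at more than 0.85 rad (about 49 degrees), and the lock key is still in the lock: its foot more than 8 mm below the plate and within 28 mm of the keyhole, at rest (value of joint lid above 0.85 rad and velocity of joint lid below 0.05 rad/s and z of key in the frame of keyhole below -0.008 m and distance between key and keyhole below 0.028 m and linear speed of key below 0.02 m/s); the robot touches nothing.
It fails at once if The key is pressed or turned in the lock with more than 40 N of contact force (contact force between key and lid above 40 N).
It fails at once if The hexagon key is moved more than 30 mm (distance of hex_key from where it was at the start of the episode above 0.03 m).
It fails at once if A bystander is moved more than 30 mm (distance of any of timer, beaker, tube, counting_slide, tally_counter from where it was at the start of the episode above 0.03 m).
It also fails if it takes over 72 s, if anything falls off the work surface, if the arm or the gripper's body presses on something with over 40 N, if the wrist force passes 120 N, or if a joint passes its speed limit or range.

## Working session

There is one attempt and no reset: what is moved stays moved. The work goes in short steps, Python scripts to look and compute and a shell command to move; the robot and the scene stay as the last step left them, time stands still between calls to the robot, and variables do not carry over. Pictures are saved under pics/ and viewed, and the job is handed in when it is done.

```bash
mkdir -p pics; ls
python3 - <<'E'
from workcell import bot
import cv2,pickle
s=bot.observe();print({k:(v if not hasattr(v,'tolist') else v.tolist()) for k,v in s.items()},bot.grasp_offset)
fr={}
for n in ("scene","top","wrist"):
    f=bot.grab_frame(n); cv2.imwrite(f"pics/a_{n}.png",f["pixels"]); fr[n]=f
    print(n,f["vertical_fov"],f["cx"],f["cy"],f["R"],f["t"])
    for th in ("chest","key","key_grip","key_stand","hex_key","handle","keyhole","lid","timer","beaker","tube","counting_slide","tally_counter"):
        try:
            r=bot.trace(f,th)
            print(n,th,[(round(x["score"],2),x["point"],int(x["region"].sum())) for x in r[:2]])
            fr[n+th]=r[:1]
        except Exception as e: print(th,e)
pickle.dump(fr,open("a.pkl","wb"))
print(bot.observe()["clock"])
E
```

```text
pics
{'clock': 0.0, 'qpos': [1.2127710855716725, 0.5220268402499204, -0.036292792450547534, 1.599948295621194, 0.021220312805652144, 1.021105605170456, -0.11282533907031235], 'qd': [0.0009181932825127114, -1.9222288343977896e-05, -0.0012994235196315809, 0.0009180025529159246, -0.0007706676160457632, -0.0009804479218434104, 0.000697483348217256], 'joint_efforts': [-0.0013590772505267523, -92.70830869674683, 1.978832557797432, -36.992257833480835, 0.017839298816397786, 0.008134799427352846, 8.624490988040634e-06], 'position': [0.17726229246445158, -0.5989881196096424, 0.20943952866181834], 'tool_rot': [-3.1404954203205286, 0.00011191966155310595, 0.28776952326707317], 'force': [-0.1470410998417182, -0.18268200929992554, -0.677078774179432], 'moment': [0.02676686152290608, 0.020780631911441822, -0.020053887050619484], 'grip_width': 0.08556590974465858} 0.0187
scene 49.56221524194737 320.95299362914795 240.043026046453 [[-0.62324397 -0.78180213  0.01877168]
 [-0.51596404  0.39304583 -0.76111502]
 [ 0.58766322 -0.48404586 -0.64834523]] [0.2946577  0.36940028 0.60329401]
scene chest [(0.86
[... 1255 characters left out ...]
lid []
top timer [(0.97, [279.1, 307.8], 957)]
top beaker [(0.69, [426.1, 322.6], 417)]
top tube [(0.52, [368.4, 220.4], 320)]
top counting_slide [(0.9, [320.4, 321.2], 560)]
top tally_counter [(0.89, [247.2, 300.8], 336)]
wrist 68.52578288561092 315.85322758036585 235.49890013149204 [[ 2.83636115e-01 -9.58931977e-01 -1.35859764e-04]
 [-9.10658515e-01 -2.69402009e-01  3.13246911e-01]
 [-3.00419081e-01 -8.87244151e-02 -9.49671709e-01]] [-0.62551487 -0.04103648  0.38124621]
wrist chest []
wrist key []
wrist key_grip []
wrist key_stand []
wrist hex_key []
wrist handle []
wrist keyhole []
wrist lid []
wrist timer []
wrist beaker []
wrist tube []
wrist counting_slide []
wrist tally_counter []
2.1
```

View images.

View pics/a_scene.png

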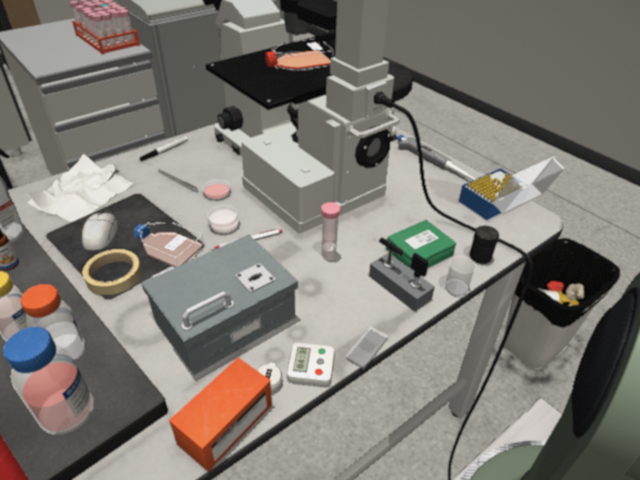

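View pics/a_top.png

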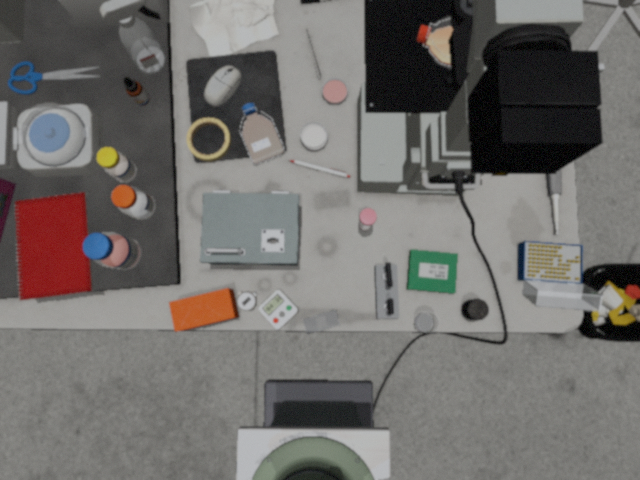

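Run:
```python
import cv2
a=cv2.imread('pics/a_top.png')
cv2.imwrite('pics/a_topz.png',cv2.resize(a[170:340,190:450],None,fx=3,fy=3,interpolation=cv2.INTER_CUBIC))
a=cv2.imread('pics/a_scene.png')
cv2.imwrite('pics/a_scz.png',cv2.resize(a[210:390,130:390],None,fx=3,fy=3,interpolation=cv2.INTER_CUBIC))
```

```text
(no output)
```

View pics/a_topz.png

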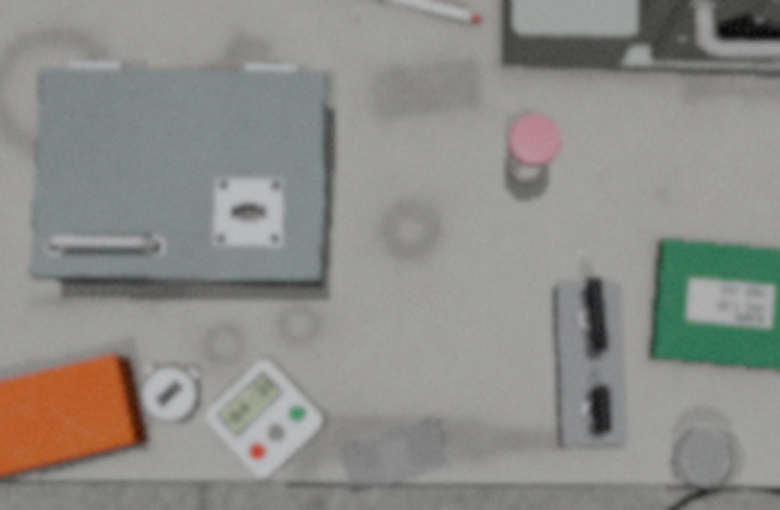

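View pics/a_scz.png

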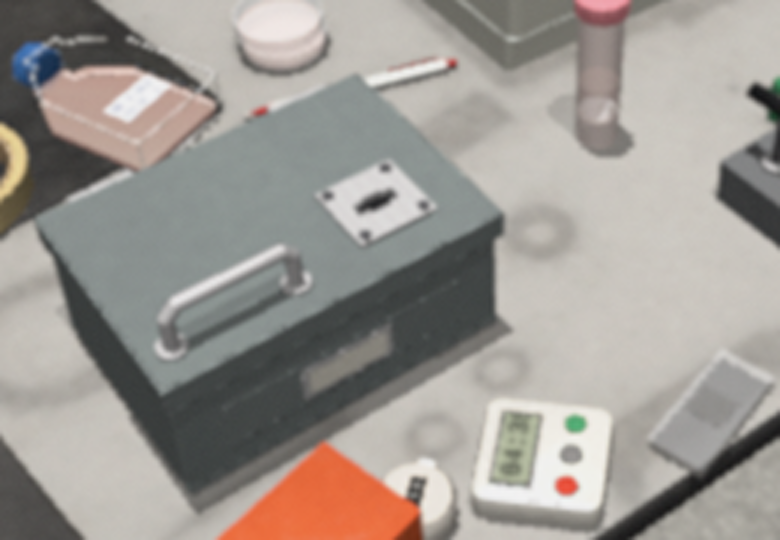

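```bash
cat > h.py <<'E'
import numpy as np,cv2,pickle
def ray(f,px,z):
    F=240/np.tan(np.radians(f["vertical_fov"]/2)); R=np.array(f["R"]);t=np.array(f["t"])
    c=-R.T@t; d=R.T@np.array([(px[0]-f["cx"])/F,(px[1]-f["cy"])/F,1.])
    return c+d*(z-c[2])/d[2]
def proj(f,X):
    F=240/np.tan(np.radians(f["vertical_fov"]/2)); R=np.array(f["R"]);t=np.array(f["t"])
    p=np.atleast_2d(X)@R.T+t
    return np.c_[f["cx"]+F*p[:,0]/p[:,2],f["cy"]+F*p[:,1]/p[:,2]]
E
python3 - <<'E'
from h import *
fr=pickle.load(open('a.pkl','rb'))
T,S=fr['top'],fr['scene']
tz=lambda u,v:(190+u/3-.33,170+v/3-.33)
sz=lambda u,v:(130+u/3-.33,210+v/3-.33)
np.set_printoptions(precision=4,suppress=True)
for n,(a,b,z) in dict(lidTL=((40,70),(None),.089),lidTR=((328,70),(357,75),.089),lidBR=((322,280),(503,225),.089),lidBL=((32,278),(165,392),.089),kh=((249,211),(376,202),.0915),
 p1=((215,178),(316,194),.0915),p2=((284,178),(387,160),.0915),p3=((283,246),(437,205),.0915),p4=((212,246),(364,243),.0915),
 hl=((50,243),(165,310),.116),hr=((160,245),(290,250),.116),grip=((600,410),None,.0965),hex=((597,317),None,.08)).items():
    print(n,ray(T,tz(*a),z), ray(S,sz(*b),z) if b else '')
for n in ('top','scene'):
  for k in ('key','key_grip','key_stand','hex_key'):
    r=fr[n+k]
    if r:
        m=r[0]['region'].astype(np.uint8); ys,xs=np.nonzero(m)
        print(n,k,xs.min(),xs.max(),ys.min(),ys.max(),cv2.minAreaRect(np.c_[xs,ys].astype(np.float32)))
E
python3 - <<'E'
import cv2
a=cv2.imread('pics/a_top.png')
cv2.imwrite('pics/a_tk.png',cv2.resize(a[250:330,360:440],None,fx=7,fy=7,interpolation=cv2.INTER_CUBIC))
a=cv2.imread('pics/a_scene.png')
cv2.imwrite('pics/a_sk.png',cv2.resize(a[225:315,360:440],None,fx=7,fy=6.5,interpolation=cv2.INTER_CUBIC))
E
```

```text
lidTL [0.6319 0.2289 0.089 ] 
lidTR [0.6335 0.0318 0.089 ] [0.6303 0.0363 0.089 ]
lidBR [0.4893 0.0337 0.089 ] [0.482  0.0418 0.089 ]
lidBL [0.4891 0.2285 0.089 ] [0.4902 0.2304 0.089 ]
kh [0.5353 0.0835 0.0915] [0.5339 0.0859 0.0915]
p1 [0.5577 0.107  0.0915] [0.5581 0.1076 0.0915]
p2 [0.5581 0.0603 0.0915] [0.5574 0.0636 0.0915]
p3 [0.5118 0.0601 0.0915] [0.5127 0.0619 0.0915]
p4 [0.5114 0.1078 0.0915] [0.5127 0.107  0.0915]
hl [0.5097 0.2112 0.116 ] [0.5115 0.2149 0.116 ]
hr [0.509  0.1389 0.116 ] [0.5095 0.1493 0.116 ]
grip [ 0.404  -0.1514  0.0965] 
hex [ 0.4666 -0.1518  0.08  ] 
top key 384 393 298 313 ((388.47296142578125, 305.83782958984375), (14.960308074951172, 8.877545356750488), 80.53767395019531)
top key_grip 414 439 312 332 ((426.5, 322.0), (20.0, 25.0), 90.0)
top key_stand 374 399 264 318 ((385.8385009765625, 291.0923156738281), (53.30669021606445, 24.961509704589844), 86.8201675415039)
top hex_key 383 392 262 286 ((386.9573059082031, 274.1158447265625), (24.294937133789062, 8.503228187561035), 83.6598129272461)
scene key 410 428 254 288 ((419.0, 271.0), (34.0, 18.0), 90.0)
scene key_grip 410 427 254 288 ((418.5, 271.0), (34.0, 17.0), 90.0)
scene key_stand 369 433 254 310 ((400.2897033691406, 281.4315185546875), (69.85842895507812, 31.18804931640625), 36.469234466552734)
scene hex_key 378 403 238 268 ((386.1413879394531, 254.25965881347656), (27.784704208374023, 24.134159088134766), 30.465543746948242)
```

View pics/a_tk.png

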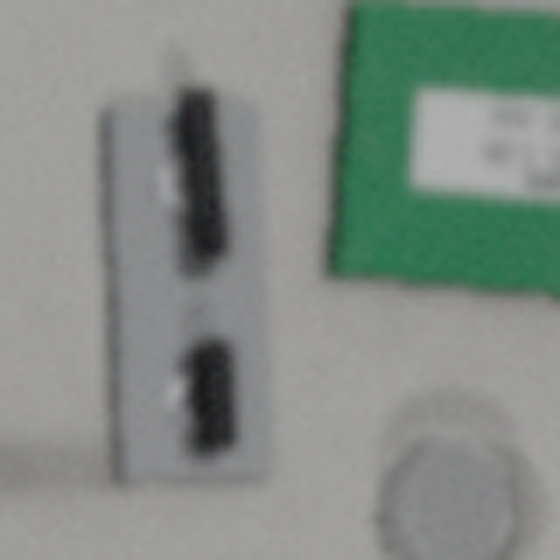

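View pics/a_sk.png

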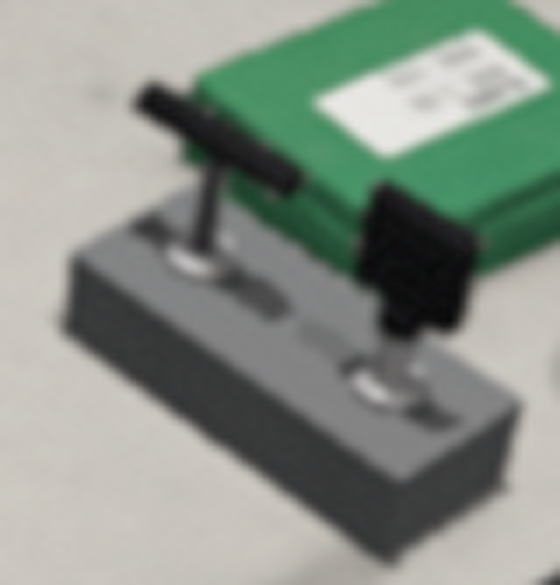

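```bash
cat >> h.py <<'E'
from scipy.spatial.transform import Rotation as Ro
def togo(s,P,yaw):
    """units after first making the turn; and the turn"""
    R0=Ro.from_euler('xyz',s['tool_rot']); R1=Ro.from_euler('xyz',[np.pi,0,yaw])
    d=np.array(P)-np.array(s['position'])
    print('q',np.round(s['qpos'],2),'clk',round(s['clock'],2),'pos',np.round(s['position'],4),'rot',np.round(s['tool_rot'],4),'w',round(s['grip_width'],4),'F',np.round(s['force'],2))
    print('turn units',np.round((R0.inv()*R1).as_rotvec()/(2*np.pi),4),'shift after turn',np.round(R1.inv().apply(d)/.025,3),'no turn',np.round(R0.inv().apply(d)/.025,3))
E
python3 - <<'E'
from h import *
from workcell import bot
togo(bot.observe(),[.385,-.15,.21],.04)
E
python3 -m handwheel '[[0,0,0,0,0,0.0197],[0,0,0,0,0,0.0197]]' -1 30
python3 - <<'E'
from h import *
from workcell import bot
togo(bot.observe(),[.385,-.15,.21],.04)
E
```

```text
q [ 1.21  0.52 -0.04  1.6   0.02  1.02 -0.11] clk 2.1 pos [ 0.1774 -0.5993  0.21  ] rot [-3.1416 -0.      0.2877] w 0.0853 F [-0.07  0.14  0.25]
turn units [-0.      0.      0.0394] shift after turn [  9.018 -17.625  -0.   ] no turn [ 13.064 -14.876   0.   ]
clock: 2.35
position: [0.1773, -0.5993, 0.21]
tool_rot: [3.142, -0.0, 0.036]
force: [0.3, 1.3, -0.1]
grip_width: 0.0854
q [ 1.17  0.52  0.02  1.6  -0.01  1.02 -0.33] clk 2.35 pos [ 0.1773 -0.5993  0.21  ] rot [ 3.1416e+00 -1.0000e-04  3.6100e-02] w 0.0854 F [ 0.28  1.31 -0.14]
turn units [ 0.     -0.     -0.0006] shift after turn [  9.02  -17.626   0.   ] no turn [ 8.9500e+00 -1.7661e+01  1.0000e-03]
```

```bash
python3 -m handwheel '[[0.5,-0.98,0,0,0,0],[0.5,-0.98,0,0,0,0],[0.5,-0.98,0,0,0,0],[0.5,-0.98,0,0,0,0],[0.5,-0.98,0,0,0,0],[0.5,-0.98,0,0,0,0],[0.5,-0.98,0,0,0,0],[0.5,-0.98,0,0,0,0]]' -1 30
python3 -m handwheel '[[0.5,-0.98,0,0,0,0],[0.5,-0.98,0,0,0,0],[0.5,-0.98,0,0,0,0],[0.5,-0.98,0,0,0,0],[0.5,-0.98,0,0,0,0],[0.5,-0.98,0,0,0,0],[0.5,-0.98,0,0,0,0],[0.5,-0.98,0,0,0,0]]'
python3 -m handwheel '[[0.5,-0.98,0,0,0,0],[0.4,-0.98,0,0,0,0],[0,0,0,0,0,0]]'
python3 - <<'E'
from h import *
from workcell import bot
f=bot.grab_frame('wrist');cv2.imwrite('pics/b_w.png',f['pixels'])
fr={'w':f,'s':bot.observe()}
for k in ('key','key_grip','key_stand'):
    r=bot.trace(f,k)
    for x in r[:2]:
        ys,xs=np.nonzero(x['region']);print(k,x['score'],x['point'],cv2.minAreaRect(np.c_[xs,ys].astype(np.float32)))
    fr[k]=r[:1]
pickle.dump(fr,open('b.pkl','wb'))
togo(bot.observe(),[.404,-.15,.21],.04)
print(f['R'],f['t'])
E
```

```text
clock: 3.35
position: [0.2698, -0.3987, 0.2101]
tool_rot: [3.141, -0.0, 0.04]
force: [0.6, -0.7, 0.3]
grip_width: 0.0857
clock: 4.35
position: [0.3618, -0.1988, 0.2102]
tool_rot: [3.141, -0.0, 0.04]
force: [0.2, -0.5, 0.7]
grip_width: 0.0849
clock: 4.72
position: [0.3826, -0.1484, 0.2102]
tool_rot: [-3.141, -0.001, 0.043]
force: [0.5, 0.4, -1.3]
grip_width: 0.0854
key 0.93 [320.0, 190.1] ((323.69232177734375, 192.9615478515625), (43.34166717529297, 18.238800048828125), 78.69007110595703)
key 0.52 [42.4, 37.9] ((43.5, 37.0), (74.0, 87.0), 90.0)
key_grip 0.72 [321.1, 189.7] ((322.0, 193.0), (44.0, 18.0), 90.0)
key_stand 0.98 [319.9, 148.2] ((323.0, 147.0), (122.0, 50.0), 90.0)
key_stand 0.72 [64.4, 37.4] ((63.0, 39.0), (78.0, 126.0), 90.0)
q [ 0.42  0.19 -0.22  2.12  0.05  0.84 -1.36] clk 4.92 pos [ 0.3817 -0.1504  0.21  ] rot [3.1414 0.     0.0391] w 0.0851 F [ 0.75  0.42 -0.65]
turn units [ 0.      0.     -0.0001] shift after turn [0.892 0.019 0.001] no turn [0.892 0.018 0.001]
[[ 4.26964496e-02 -9.99088049e-01 -2.87567297e-04]
 [-9.48950027e-01 -4.06438123e-02  3.12796942e-01]
 [-3.12523374e-01 -1.30824319e-02 -9.49819978e-01]] [-0.16510521  0.3160652   0.49898561]
```

View pics/b_w.png

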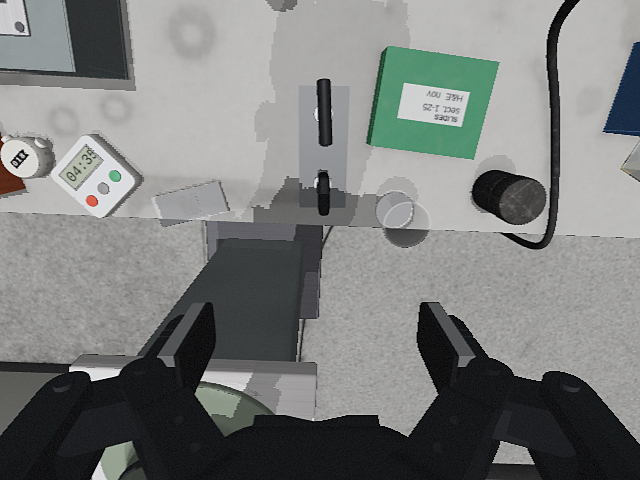

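Run:
```python
from h import *
fr=pickle.load(open('b.pkl','rb'));f=fr['w']
a=f['pixels'][75:225,270:390];cv2.imwrite('pics/b_wz.png',cv2.resize(a,None,fx=4,fy=4,interpolation=cv2.INTER_CUBIC))
g=f['pixels'].max(axis=2)[150:222,290:350]
m=(g<60).astype(np.uint8)
n,l,st,c=cv2.connectedComponentsWithStats(m);print(st,c)
```

```text
[[   0    0   60   72 3816]
 [  30   20    3    1    3]
 [  26   20   15   46  498]
 [  11   33    1    1    1]
 [  15   37    1    1    1]
 [  23   37    1    1    1]] [[29.02751572 34.49659329]
 [31.         20.        ]
 [33.19076305 43.2811245 ]
 [11.         33.        ]
 [15.         37.        ]
 [23.         37.        ]]
```

View pics/b_wz.png

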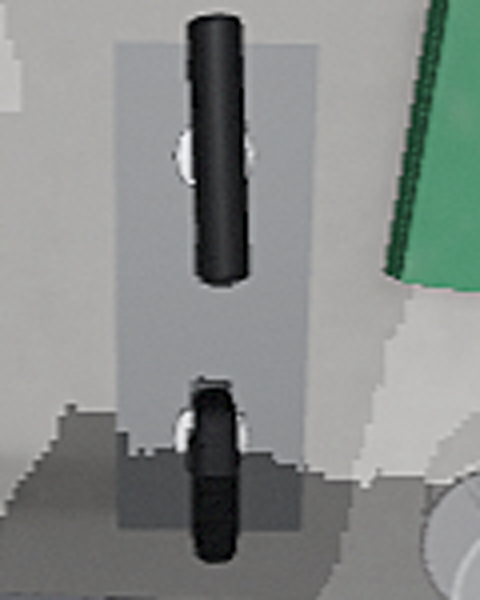

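Run:
```python
from h import *
np.set_printoptions(precision=4,suppress=True)
fr=pickle.load(open('b.pkl','rb'));f=fr['w']
p=lambda u,v:(270+u/4-.375,75+v/4-.375)
print(ray(f,p(215,562),.0965),ray(f,p(213,390),.0965),ray(f,p(213,390),.0625))
S=[p(114,43),p(318,45),p(302,530),p(117,527)]
for q in S: print('stand',ray(f,q,.032))
# stand fit center
C=np.mean([ray(f,q,.032) for q in S],0);print(C)
for yw in (.02,.03,.04):
  c=C[:2]-.032*np.array([np.cos(yw),np.sin(yw)]);print(yw,c)
```

```text
[ 0.389  -0.1548  0.0965] [ 0.4239 -0.1527  0.0965] [ 0.4191 -0.1536  0.0625]
stand [ 0.4913 -0.1283  0.032 ]
stand [ 0.4929 -0.1742  0.032 ]
stand [ 0.3811 -0.1782  0.032 ]
stand [ 0.3799 -0.1321  0.032 ]
[ 0.4363 -0.1532  0.032 ]
0.02 [ 0.4043 -0.1538]
0.03 [ 0.4043 -0.1542]
0.04 [ 0.4043 -0.1545]
```

```bash
python3 -m handwheel '[[0.91,0.18,0,0,0,0],[0,0,1,0,0,0],[0,0,1,0,0,0],[0,0,1,0,0,0],[0,0,0,0,0,0]]' -1 40
python3 - <<'E'
from h import *
from workcell import bot
togo(bot.observe(),[.4046,-.154,.061],.037)
f=bot.grab_frame('wrist');cv2.imwrite('pics/c_w.png',f['pixels'])
E
```

```text
clock: 5.55
position: [0.4038, -0.1536, 0.134]
tool_rot: [-3.141, 0.003, 0.039]
force: [0.2, 0.8, 0.4]
grip_width: 0.0854
q [ 0.39  0.34 -0.2   2.15  0.11  0.66 -1.42] clk 5.55 pos [ 0.4038 -0.1536  0.134 ] rot [-3.1407e+00  2.8000e-03  3.9400e-02] w 0.0854 F [0.16 0.77 0.4 ]
turn units [-0.0001  0.0004  0.0004] shift after turn [0.032 0.017 2.919] no turn [0.04  0.02  2.919]
```

View pics/c_w.png

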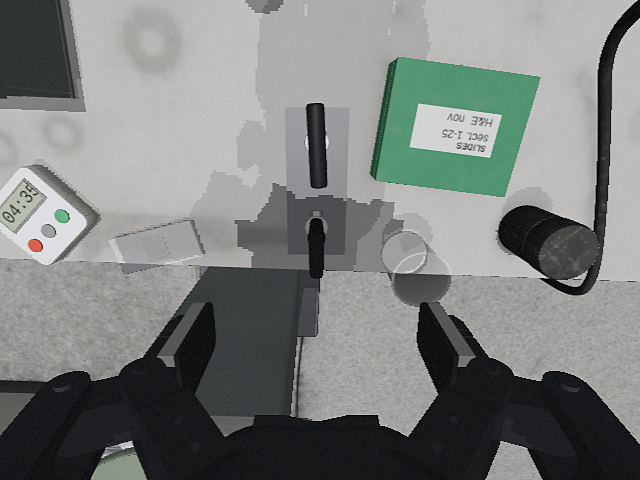

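```bash
python3 -m handwheel '[[0.03,0.02,0.5,0,0.0004,0],[0,0,0.5,0,0,0],[0,0,0.5,0,0,0],[0,0,0.5,0,0,0],[0,0,0.5,0,0,0],[0,0,0.4,0,0,0],[0,0,0,0,0,0]]' 0 40
python3 - <<'E'
from h import *
from workcell import bot
togo(bot.observe(),[.4046,-.154,.061],.037)
f=bot.grab_frame('wrist');cv2.imwrite('pics/c_w2.png',f['pixels'])
E
```

```text
clock: 6.48
position: [0.4054, -0.1536, 0.0618]
tool_rot: [-3.141, -0.001, 0.04]
force: [0.8, 0.9, 1.3]
grip_width: 0.0428
q [ 0.36  0.48 -0.17  2.2   0.17  0.47 -1.47] clk 6.47 pos [ 0.4054 -0.1536  0.0618] rot [-3.1412e+00 -1.3000e-03  4.0400e-02] w 0.0428 F [0.8  0.93 1.25]
turn units [-0.0001 -0.0002  0.0005] shift after turn [-0.034  0.016  0.032] no turn [-0.034  0.016  0.032]
```

View pics/c_w2.png

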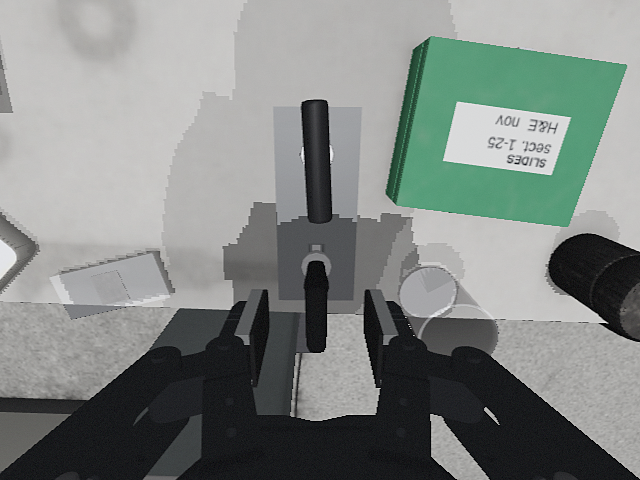

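```bash
python3 -m handwheel '[[0,0,0,0,0,0],[0,0,0,0,0,0],[0,0,0,0,0,0],[0,0,0,0,0,0]]' 1 50
python3 - <<'E'
from h import *
from workcell import bot
togo(bot.observe(),[.4046,-.154,.061],.037)
f=bot.grab_frame('wrist');cv2.imwrite('pics/c_w3.png',f['pixels'])
E
```

```text
clock: 7.02
position: [0.4061, -0.1538, 0.063]
tool_rot: [3.141, -0.003, 0.04]
force: [-0.2, 0.1, 6.5]
grip_width: 0.0076
q [ 0.36  0.48 -0.17  2.2   0.17  0.47 -1.47] clk 7.03 pos [ 0.4061 -0.1538  0.063 ] rot [ 3.1413 -0.0034  0.0401] w 0.0076 F [-0.2   0.11  6.51]
turn units [ 0.     -0.0005  0.0005] shift after turn [-0.062  0.004  0.079] no turn [-0.062  0.004  0.079]
```

View pics/c_w3.png

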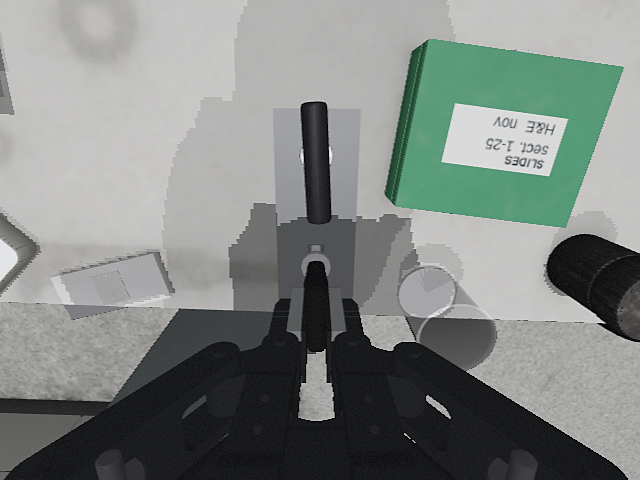

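```bash
python3 -m handwheel '[[0,0,-0.4,0,0,0],[0,0,-0.8,0,0,0],[0,0,-1,0,0,0],[0,0,-1,0,0,0],[0,0,-1,0,0,-0.027],[0,0,-1,0,0,-0.027],[0,0,0,0,0,-0.027],[0,0,0,0,0,-0.027]]'
python3 -m handwheel '[[0,0,0,0,0,-0.027],[0,0,0,0,0,-0.027],[0,0,0,0,0,-0.027],[0,0,0,0,0,-0.027],[0,0,0,0,0,-0.0275],[0,0,0,0,0,0]]'
python3 - <<'E'
from h import *
from workcell import bot
togo(bot.observe(),[.5346,.0847,.193],np.pi/2)
E
```

```text
clock: 8.07
position: [0.4055, -0.1539, 0.1934]
tool_rot: [3.139, -0.002, 0.724]
force: [-0.4, 0.1, -0.9]
grip_width: 0.0072
clock: 8.82
position: [0.4054, -0.154, 0.193]
tool_rot: [3.139, 0.0, 1.569]
force: [-0.3, -0.6, -1.1]
grip_width: 0.0072
q [ 0.67  0.27 -0.53  2.08  0.18  0.83  0.03] clk 8.82 pos [ 0.4054 -0.154   0.193 ] rot [3.1387e+00 2.0000e-04 1.5689e+00] w 0.0072 F [-0.33 -0.63 -1.07]
turn units [ 0.0005  0.     -0.0003] shift after turn [ 9.547e+00  5.168e+00 -1.000e-03] no turn [9.556 5.151 0.012]
```

```bash
python3 -m handwheel '[[0.955,0.517,0,0.0005,0,-0.0003],[0.955,0.517,0,0,0,0],[0.955,0.517,0,0,0,0],[0.955,0.517,0,0,0,0],[0.955,0.517,0,0,0,0]]'
python3 -m handwheel '[[0.955,0.517,0,0,0,0],[0.955,0.517,0,0,0,0],[0.955,0.517,0,0,0,0],[0.955,0.517,0,0,0,0],[0.955,0.517,0,0,0,0],[0,0,0.8,0,0,0],[0,0,0,0,0,0]]'
python3 - <<'E'
from h import *
from workcell import bot
f=bot.grab_frame('wrist');cv2.imwrite('pics/d_w.png',f['pixels']);pickle.dump((f,bot.observe()),open('d.pkl','wb'))
togo(bot.observe(),[.5346,.0847,.15],np.pi/2)
E
```

```text
clock: 9.45
position: [0.4703, -0.0336, 0.1929]
tool_rot: [-3.141, 0.0, 1.567]
force: [0.3, -0.4, -1.0]
grip_width: 0.0075
clock: 10.32
position: [0.5337, 0.085, 0.1718]
tool_rot: [-3.139, 0.001, 1.569]
force: [0.4, 0.1, -0.3]
grip_width: 0.0075
q [ 0.14  0.48 -0.56  1.84  0.32  0.91 -0.56] clk 10.38 pos [0.5341 0.0849 0.1726] rot [-3.1400e+00  3.0000e-04  1.5692e+00] w 0.0076 F [ 0.64 -0.5  -0.17]
turn units [-0.0002  0.     -0.0003] shift after turn [-0.009  0.019  0.903] no turn [-0.009  0.02   0.903]
```

View pics/d_w.png

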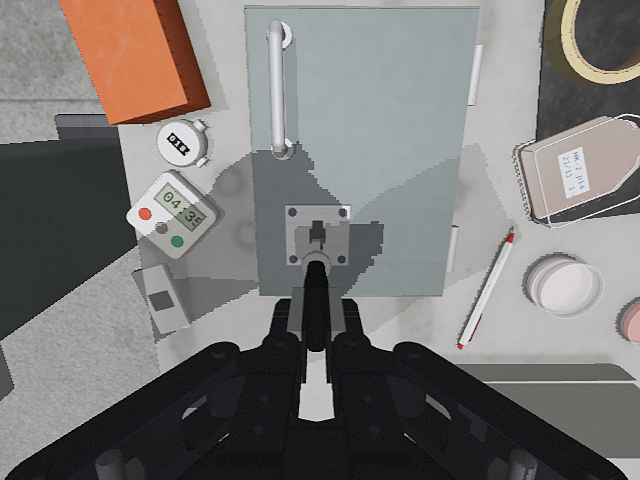

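Run:
```python
from h import *
f,s=pickle.load(open('d.pkl','rb'))
a=f['pixels'][195:290,265:375];cv2.imwrite('pics/d_wz.png',cv2.resize(a,None,fx=7,fy=6,interpolation=cv2.INTER_CUBIC))
```

```text
(no output)
```

View pics/d_wz.png

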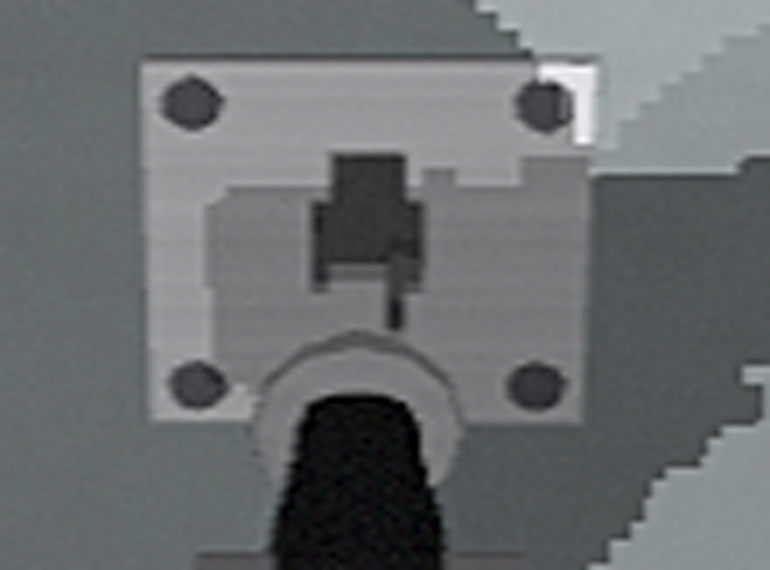

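Run:
```python
from h import *
np.set_printoptions(precision=4,suppress=True)
f,s=pickle.load(open('d.pkl','rb'))
p=lambda u,v:(265+u/7-.43,195+v/6-.42)
C=[ray(f,p(*q),.0915) for q in ((141,60),(600,60),(582,423),(150,423))]
for c in C: print(c)
print('mean',np.mean(C,0))
Sc=[ray(f,p(*q),.0915) for q in ((192,103),(545,105),(535,387),(198,387))]
for c in Sc: print(c)
print('meanscrew',np.mean(Sc,0))
print('slot end',ray(f,p(369,155),.0915),'bore',ray(f,p(312,225),.0915),ray(f,p(425,225),.0915))
zf=s['position'][2]-.0505
print('zf',zf,'tcp',s['position'])
print('bit end',ray(f,p(328,265),zf+.0015),ray(f,p(388,265),zf+.0015), ray(f,p(358,265),zf))
print('collar centre', ray(f,p(358,332),zf+.0195))
L=[ray(f,q,.089) for q in ((246,7),(479,9),(444,296),(261,296))]
print(*L)
print(ray(f,(278,25),.116),ray(f,(282,150),.116))
```

```text
[0.5114 0.1072 0.0915]
[0.5581 0.1072 0.0915]
[0.5575 0.0605 0.0915]
[0.511  0.0606 0.0915]
mean [0.5345 0.0839 0.0915]
[0.5165 0.102  0.0915]
[0.5526 0.1017 0.0915]
[0.5523 0.0654 0.0915]
[0.5162 0.0654 0.0915]
meanscrew [0.5344 0.0836 0.0915]
slot end [0.5346 0.0955 0.0915] bore [0.5286 0.0866 0.0915] [0.5404 0.0866 0.0915]
zf 0.12207110415346457 tcp [0.5341 0.0849 0.1726]
bit end [0.5308 0.0924 0.1236] [0.5363 0.0924 0.1236] [0.5335 0.0919 0.1221]
collar centre [0.5336 0.0916 0.1416]
[0.4912 0.23   0.089 ] [0.6333 0.2285 0.089 ] [0.6338 0.0331 0.089 ] [0.4904 0.0332 0.089 ]
[0.513  0.2142 0.116 ] [0.513  0.1471 0.116 ]
```

```bash
python3 -m handwheel '[[0.05,0.04,0.3,-0.0002,0,0],[0,0,0.4,0,0,0],[0,0,0.4,0,0,0],[0,0,0,0,0,0]]'
python3 - <<'E'
from h import *
from workcell import bot
f=bot.grab_frame('wrist');s=bot.observe();pickle.dump((f,s),open('e.pkl','wb'))
togo(s,[.5352,.0862,.1445],np.pi/2)
print(s['moment'])
a=f['pixels'][185:285,255:375];cv2.imwrite('pics/e_wz.png',cv2.resize(a,None,fx=6,fy=6,interpolation=cv2.INTER_CUBIC))
E
```

```text
clock: 10.88
position: [0.535, 0.0862, 0.1441]
tool_rot: [-3.141, 0.0, 1.572]
force: [-0.2, -0.3, 0.2]
grip_width: 0.0074
q [ 0.13  0.52 -0.54  1.86  0.35  0.85 -0.59] clk 10.93 pos [0.5353 0.0864 0.1446] rot [-3.1415e+00 -1.0000e-04  1.5720e+00] w 0.0072 F [ 0.29  0.28 -0.45]
turn units [-0.     -0.      0.0002] shift after turn [-0.006 -0.002  0.006] no turn [-0.006 -0.002  0.006]
[-0.02536259 -0.02333019 -0.00455731]
```

View pics/e_wz.png

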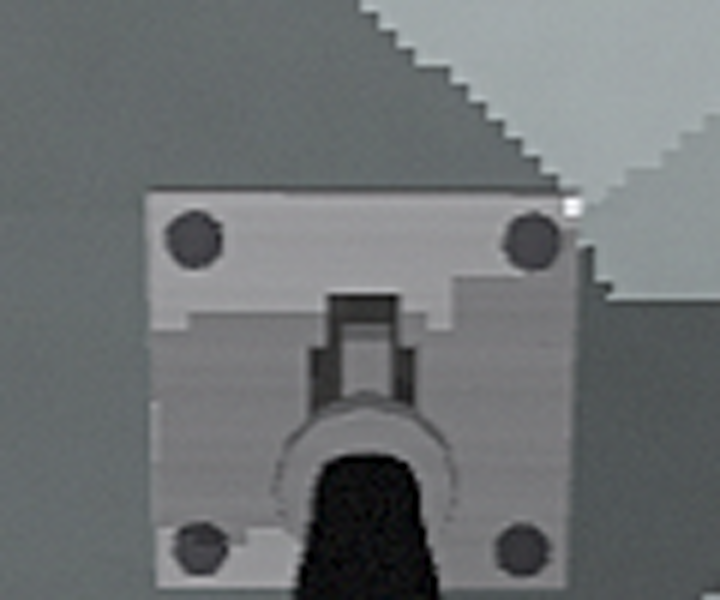

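Run:
```python
from h import *
np.set_printoptions(precision=4,suppress=True)
f,s=pickle.load(open('e.pkl','rb'))
p=lambda u,v:(255+u/6-.42,185+v/6-.42)
C=[ray(f,p(*q),.0915) for q in ((147,192),(580,190),(567,588),(157,588))]
print('mean',np.mean(C,0)); print(*C)
print('slot end',ray(f,p(363,296),.0915),'bore',ray(f,p(310,370),.0915),ray(f,p(415,370),.0915))
zf=s['position'][2]-.0505
for v in (325,338):print('bit end',v,ray(f,p(367.5,v),zf),ray(f,p(367.5,v),zf+.0015))
print('collar front', ray(f,p(366,393),zf+.0195),ray(f,p(366,407),zf+.024))
print(zf)
```

```text
mean [0.5344 0.0839 0.0915]
[0.5115 0.1071 0.0915] [0.5575 0.1073 0.0915] [0.5576 0.0607 0.0915] [0.5111 0.0606 0.0915]
slot end [0.5345 0.0955 0.0915] bore [0.5287 0.0869 0.0915] [0.5402 0.087  0.0915]
bit end 325 [0.535  0.093  0.0941] [0.535  0.0936 0.0956]
bit end 338 [0.535  0.0916 0.0941] [0.535  0.0921 0.0956]
collar front [0.5348 0.0926 0.1136] [0.5348 0.0928 0.1181]
0.0941459420307141
```

```bash
python3 -m handwheel '[[0,-0.02,0,0,0,0],[0,0,0.1,0,0,0],[0,0,0.1,0,0,0],[0,0,0,0,0,0]]'
python3 -m handwheel '[[0,0,0.1,0,0,0],[0,0,0.1,0,0,0],[0,0,0.1,0,0,0],[0,0,0,0,0,0]]'
python3 - <<'E'
from h import *
from workcell import bot
s=bot.observe();togo(s,[.5347,.0862,.1295],np.pi/2);print(s['moment'])
E
```

```text
clock: 11.42
position: [0.5349, 0.0863, 0.1398]
tool_rot: [3.141, -0.0, 1.572]
force: [-0.5, 0.3, -0.3]
grip_width: 0.0075
clock: 11.92
position: [0.5349, 0.0864, 0.1323]
tool_rot: [3.141, -0.0, 1.572]
force: [-0.3, -0.7, -0.4]
grip_width: 0.0074
q [ 0.12  0.54 -0.53  1.87  0.36  0.83 -0.6 ] clk 11.93 pos [0.5349 0.0864 0.1323] rot [ 3.1413e+00 -1.0000e-04  1.5721e+00] w 0.0074 F [-0.26 -0.72 -0.35]
turn units [ 0.     -0.      0.0002] shift after turn [-0.007 -0.007  0.111] no turn [-0.007 -0.007  0.111]
[ 0.03115381 -0.01363359  0.01651988]
```

```bash
python3 -m handwheel '[[0,0,0.06,0,0,0],[0,0,0.05,0,0,0],[0,0,0,0,0,0]]'
python3 -m handwheel '[[0,0,0.03,0,0,0],[0,0,0.03,0,0,0],[0,0,0,0,0,0]]'
python3 -m handwheel '[[0,0,0.03,0,0,0],[0,0,0,0,0,0],[0,0,0,0,0,0]]'
python3 - <<'E'
from h import *
from workcell import bot
s=bot.observe();togo(s,[.5347,.0862,.1295],np.pi/2);print(s['moment'])
E
```

```text
clock: 12.3
position: [0.535, 0.0864, 0.1297]
tool_rot: [3.141, -0.0, 1.572]
force: [0.1, 0.3, -0.6]
grip_width: 0.0074
clock: 12.68
position: [0.535, 0.0864, 0.1282]
tool_rot: [3.141, -0.0, 1.572]
force: [-0.3, 0.5, -1.1]
grip_width: 0.0075
clock: 13.05
position: [0.535, 0.0864, 0.1275]
tool_rot: [3.141, -0.0, 1.572]
force: [-0.3, 0.7, 0.5]
grip_width: 0.0075
q [ 0.12  0.54 -0.53  1.88  0.37  0.82 -0.6 ] clk 13.05 pos [0.535  0.0864 0.1275] rot [ 3.141e+00 -1.000e-04  1.572e+00] w 0.0075 F [-0.26  0.7   0.52]
turn units [ 0.0001 -0.      0.0002] shift after turn [-0.006 -0.011 -0.08 ] no turn [-0.006 -0.011 -0.08 ]
[ 0.02756386  0.03770221 -0.0290416 ]
```

```bash
python3 -m handwheel '[[0,0,0.03,0,0,0],[0,0,0,0,0,0]]'
python3 -m handwheel '[[0,0,0.03,0,0,0],[0,0,0,0,0,0]]'
python3 - <<'E'
from h import *
from workcell import bot
F=[]
for i in range(4): f=bot.grab_frame('wrist');F.append(bot.observe()['force'])
s=bot.observe();togo(s,[.5347,.0862,.1295],np.pi/2);print(np.round(F,2))
pickle.dump((f,s),open('g.pkl','wb'))
a=f['pixels'][185:285,255:375];cv2.imwrite('pics/g_wz.png',cv2.resize(a,None,fx=6,fy=6,interpolation=cv2.INTER_CUBIC))
E
```

```text
clock: 13.3
position: [0.535, 0.0864, 0.1268]
tool_rot: [3.141, -0.0, 1.572]
force: [-0.3, 0.6, 1.8]
grip_width: 0.0076
clock: 13.55
position: [0.535, 0.0864, 0.126]
tool_rot: [3.141, -0.0, 1.572]
force: [-1.2, -0.4, 2.3]
grip_width: 0.0072
q [ 0.12  0.54 -0.53  1.88  0.37  0.82 -0.6 ] clk 13.75 pos [0.535  0.0864 0.126 ] rot [ 3.1408e+00 -1.0000e-04  1.5720e+00] w 0.0075 F [-0.55  0.86  1.91]
turn units [ 0.0001 -0.      0.0002] shift after turn [-0.009 -0.013 -0.138] no turn [-0.009 -0.013 -0.138]
[[ 0.3   0.16  2.44]
 [ 0.24 -0.44  1.3 ]
 [ 0.23  0.2   1.81]
 [-0.55  0.86  1.91]]
```

View pics/g_wz.png

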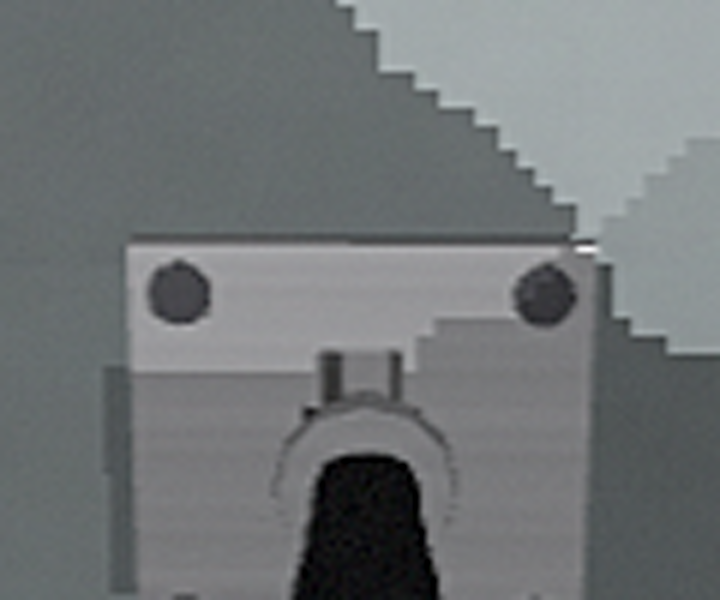

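```bash
python3 -m handwheel '[[0,-0.016,0.04,0,0,0],[0,0,0,0,0,0]]'
python3 -m handwheel '[[-0.0005,-0.0105,0,0,0,-0.016],[-0.0005,-0.0105,0,0,0,-0.016],[0,0,0,0,0,0]]'
python3 -m handwheel '[[-0.0005,-0.0105,0,0,0,-0.016],[0,0,0,0,0,0]]'
python3 -m handwheel '[[-0.0005,-0.0105,0,0,0,-0.016],[0,0,0,0,0,0]]'
python3 - <<'E'
from h import *
from workcell import bot
s=bot.observe();togo(s,[.5347,.0862,.1295],np.pi/2);print(s['moment'])
E
```

```text
clock: 14.0
position: [0.5347, 0.0864, 0.125]
tool_rot: [3.141, -0.0, 1.572]
force: [0.3, 0.2, 2.9]
grip_width: 0.0074
clock: 14.38
position: [0.5341, 0.0863, 0.125]
tool_rot: [3.141, -0.0, 1.772]
force: [-0.1, 0.1, 2.4]
grip_width: 0.0073
clock: 14.62
position: [0.5342, 0.0864, 0.1251]
tool_rot: [3.14, -0.0, 1.871]
force: [2.4, -0.3, 3.2]
grip_width: 0.0078
clock: 14.88
position: [0.5338, 0.0862, 0.1251]
tool_rot: [3.141, 0.0, 1.971]
force: [0.9, 0.7, 3.6]
grip_width: 0.007
q [ 0.19  0.57 -0.63  1.88  0.44  0.84 -0.27] clk 14.88 pos [0.5338 0.0862 0.1251] rot [3.1406 0.     1.9706] w 0.007 F [0.86 0.66 3.64]
turn units [ 0.0002 -0.      0.0636] shift after turn [ 0.001  0.038 -0.177] no turn [-0.014  0.035 -0.177]
[ 0.05792036 -0.53652823  0.02033281]
```

```bash
cat >> h.py <<'E'
def chk(name=None):
    from workcell import bot
    F=[];M=[]
    for i in range(3):
        f=bot.grab_frame('wrist');s=bot.observe();F.append(s['force']);M.append(s['moment'])
    print('F',np.mean(F,0).round(2),'M',np.mean(M,0).round(3),'clk',round(s['clock'],2),'pos',np.round(s['position'],4),'yaw',np.round(s['tool_rot'],3)[2],'q7',round(s['qpos'][6],2))
    if name:
        cv2.imwrite(f'pics/{name}.png',cv2.resize(f['pixels'][185:285,255:375],None,fx=6,fy=6,interpolation=cv2.INTER_CUBIC)); pickle.dump((f,s),open(name+'.pkl','wb'))
E
python3 -c "
from h import *
chk('i1')"
```

```text
F [1.83 0.16 3.55] M [ 0.038 -0.516  0.019] clk 15.03 pos [0.5337 0.0862 0.1251] yaw 1.971 q7 -0.27
```

View pics/i1.png

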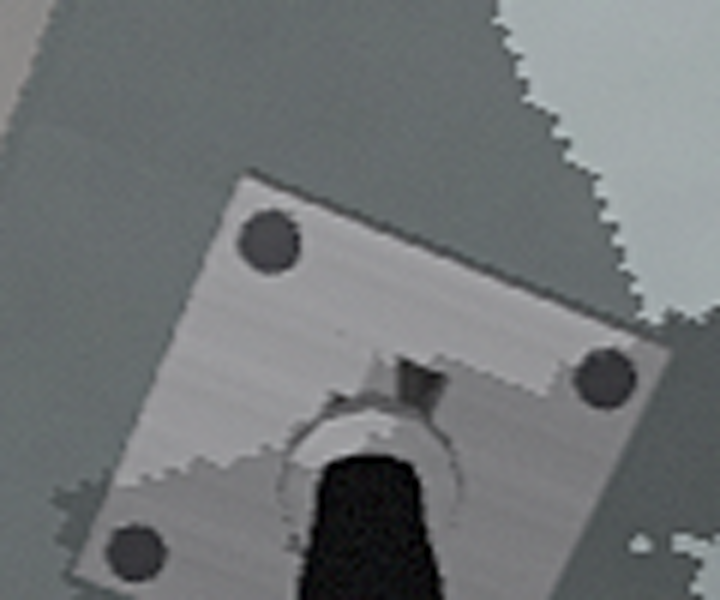

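```bash
python3 -m handwheel '[[-0.006,0.015,0,0,0,0],[0,0,0,0,0,0]]'
python3 -c "
from h import *
chk()"
python3 -m handwheel '[[-0.0005,-0.0105,0,0,0,-0.016],[0,0,0,0,0,0]]'
python3 -m handwheel '[[-0.0005,-0.0105,0,0,0,-0.016],[0,0,0,0,0,0]]'
python3 -c "
from h import *
chk()"
```

```text
clock: 15.28
position: [0.5339, 0.0862, 0.125]
tool_rot: [3.141, 0.0, 1.973]
force: [2.6, 1.4, 4.3]
grip_width: 0.0077
F [0.99 0.63 4.23] M [ 0.052 -0.396  0.02 ] clk 15.43 pos [0.5339 0.0862 0.125 ] yaw 1.974 q7 -0.26
clock: 15.68
position: [0.5336, 0.086, 0.1249]
tool_rot: [3.141, -0.0, 2.074]
force: [-0.1, 0.9, 4.2]
grip_width: 0.0073
clock: 15.92
position: [0.5333, 0.0858, 0.1249]
tool_rot: [3.141, -0.0, 2.173]
force: [-0.6, 0.5, 4.9]
grip_width: 0.0073
F [0.2  0.04 4.04] M [ 0.022 -0.008 -0.013] clk 16.07 pos [0.5334 0.0859 0.125 ] yaw 2.172 q7 -0.1
```

```bash
python3 -m handwheel '[[-0.0005,-0.0105,0,0,0,-0.016],[0,0,0,0,0,0]]'
python3 -m handwheel '[[-0.0005,-0.0105,0,0,0,-0.016],[0,0,0,0,0,0]]'
python3 -c "
from h import *
chk()"
python3 -m handwheel '[[-0.0005,-0.0105,0,0,0,-0.016],[0,0,0,0,0,0]]'
python3 -c "
from h import *
chk('i2')"
```

```text
clock: 16.32
position: [0.5332, 0.0857, 0.1249]
tool_rot: [3.141, 0.0, 2.274]
force: [0.9, 0.3, 3.2]
grip_width: 0.0075
clock: 16.58
position: [0.533, 0.0855, 0.1249]
tool_rot: [3.141, 0.0, 2.373]
force: [-0.4, 0.1, 3.2]
grip_width: 0.0072
F [-0.79 -0.2   3.8 ] M [-0.124  0.157 -0.   ] clk 16.73 pos [0.533  0.0855 0.1249] yaw 2.373 q7 0.07
clock: 16.98
position: [0.5328, 0.0853, 0.1249]
tool_rot: [3.141, 0.0, 2.475]
force: [-1.1, -0.2, 2.9]
grip_width: 0.0076
F [-1.39 -0.69  3.78] M [-0.205  0.364 -0.019] clk 17.12 pos [0.5329 0.0854 0.125 ] yaw 2.474 q7 0.16
```

View pics/i2.png

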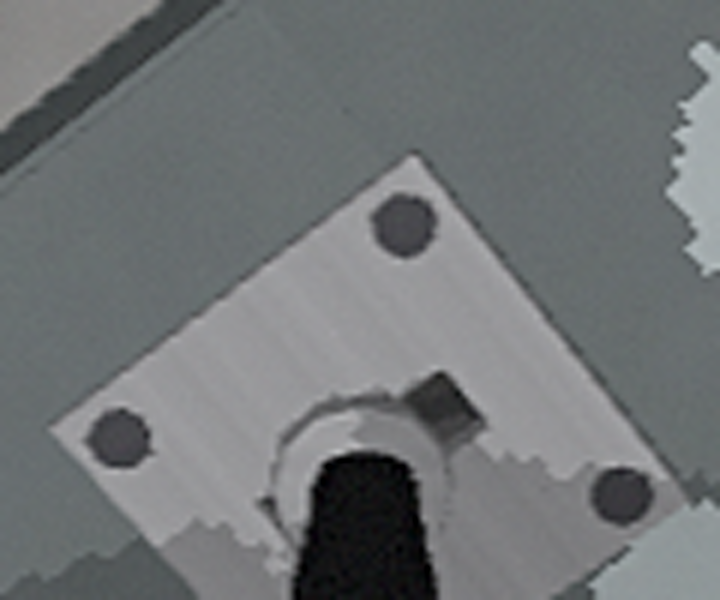

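```bash
python3 -m handwheel '[[0.004,-0.008,0,0,0,0],[-0.0018,0.02,0,0,0,0.0286],[-0.0018,0.02,0,0,0,0.0286],[-0.0018,0.02,0,0,0,0.0286],[-0.0018,0.02,0,0,0,0.0286],[-0.0018,0.02,0,0,0,0.0286],[0,0,0,0,0,0]]'
python3 -c "
from h import *
chk('i3')"
python3 -m handwheel '[[-0.0005,0.0112,0,0,0,0.016],[-0.0005,0.0112,0,0,0,0.016],[0,0,0,0,0,0]]'
python3 -c "
from h import *
chk()"
python3 -m handwheel '[[-0.0005,0.0112,0,0,0,0.016],[0,0,0,0,0,0]]'
python3 -c "
from h import *
chk()"
```

```text
clock: 18.0
position: [0.5353, 0.0867, 0.1253]
tool_rot: [3.14, -0.0, 1.579]
force: [1.3, 0.1, 3.4]
grip_width: 0.0077
F [0.94 0.46 1.71] M [ 0.095 -0.233 -0.004] clk 18.15 pos [0.535  0.0865 0.125 ] yaw 1.582 q7 -0.6
clock: 18.52
position: [0.5356, 0.0863, 0.125]
tool_rot: [3.141, -0.0, 1.38]
force: [1.6, 1.2, 1.4]
grip_width: 0.0071
F [1.51 0.93 2.4 ] M [ 0.149 -0.494  0.024] clk 18.68 pos [0.5355 0.0863 0.125 ] yaw 1.38 q7 -0.77
clock: 18.92
position: [0.5353, 0.086, 0.1247]
tool_rot: [-3.141, 0.0, 1.279]
force: [-0.2, 0.2, -0.0]
grip_width: 0.0072
F [ 0.42 -0.2  -0.21] M [-0.004  0.016 -0.007] clk 19.07 pos [0.5355 0.0861 0.1248] yaw 1.28 q7 -0.85
```

View pics/i3.png

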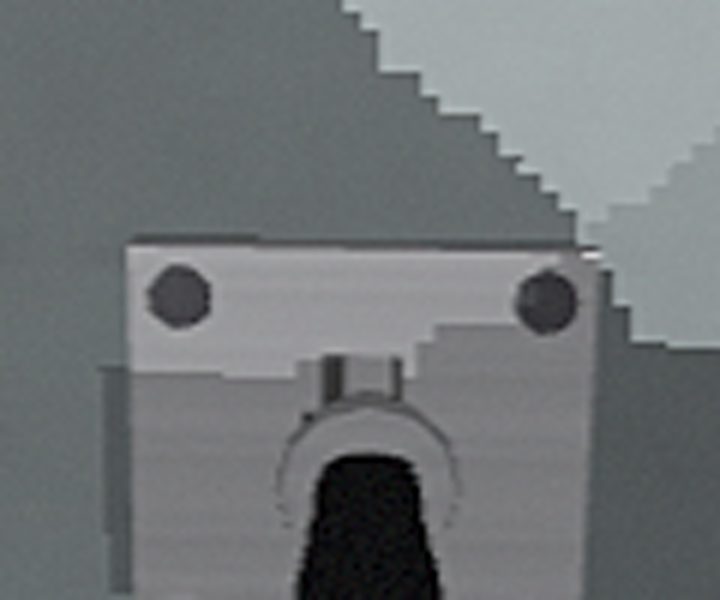

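```bash
python3 -m handwheel '[[0,0,0.03,0,0,0],[0,0,0.03,0,0,0],[0,0,0,0,0,0]]'
python3 -m handwheel '[[-0.0005,0.0112,0,0,0,0.016],[-0.0005,0.0112,0,0,0,0.016],[0,0,0,0,0,0]]'
python3 -c "
from h import *
chk('j1')"
python3 -m handwheel '[[-0.0005,0.0112,0,0,0,0.016],[-0.0005,0.0112,0,0,0,0.016],[0,0,0,0,0,0]]'
python3 -c "
from h import *
chk()"
```

```text
clock: 19.45
position: [0.5357, 0.0862, 0.1234]
tool_rot: [3.141, -0.0, 1.277]
force: [1.1, 0.0, -0.4]
grip_width: 0.0075
clock: 19.82
position: [0.536, 0.0862, 0.1234]
tool_rot: [3.141, -0.0, 1.077]
force: [-1.1, 0.6, -0.5]
grip_width: 0.0074
F [-1.49  1.   -0.88] M [0.276 0.396 0.054] clk 19.98 pos [0.5361 0.0862 0.1234] yaw 1.078 q7 -1.02
clock: 20.35
position: [0.5366, 0.0859, 0.1234]
tool_rot: [3.141, -0.0, 0.877]
force: [-1.7, 1.4, -1.8]
grip_width: 0.0075
F [-1.46  1.21 -0.64] M [0.364 0.557 0.04 ] clk 20.5 pos [0.5366 0.0858 0.1234] yaw 0.877 q7 -1.19
```

```bash
python3 -m handwheel '[[0,0,0,0,0,0.016],[-0.0005,0.0112,0,0,0,0.016],[0,0,0,0,0,0]]'
python3 -c "
from h import *
chk()"
python3 -m handwheel '[[-0.0005,0.0112,0,0,0,0.016],[-0.0005,0.0112,0,0,0,0.016],[0,0,0,0,0,0]]'
python3 -c "
from h import *
chk('j2')"
```

```text
clock: 20.88
position: [0.5368, 0.0855, 0.1234]
tool_rot: [3.141, -0.0, 0.676]
force: [-1.9, 1.3, -0.8]
grip_width: 0.0074
F [-1.65  1.1  -1.06] M [0.294 0.523 0.035] clk 21.02 pos [0.5368 0.0855 0.1234] yaw 0.676 q7 -1.36
clock: 21.4
position: [0.5371, 0.0851, 0.1235]
tool_rot: [3.141, -0.0, 0.475]
force: [-2.1, 1.7, -0.9]
grip_width: 0.0074
F [-2.1   1.58 -1.15] M [0.358 0.6   0.038] clk 21.55 pos [0.5372 0.0851 0.1235] yaw 0.475 q7 -1.52
```

View pics/j2.png

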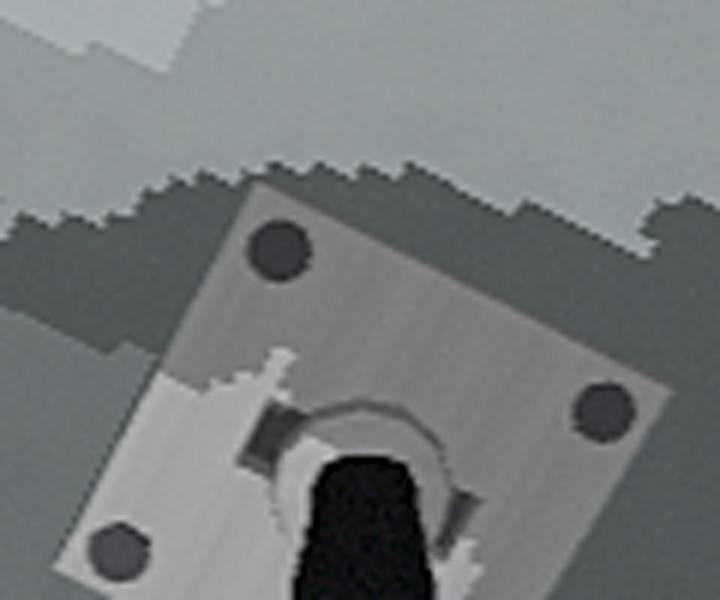

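```bash
python3 -m handwheel '[[-0.006,-0.003,0,0,0,0.016],[-0.0005,0.0112,0,0,0,0.016],[0,0,0,0,0,0]]'
python3 -c "
from h import *
chk()"
python3 -m handwheel '[[-0.0005,0.0112,0,0,0,0.016],[0,0,0,0,0,0]]'
python3 -c "
from h import *
chk()"
python3 -m handwheel '[[-0.0005,0.0112,0,0,0,0.016],[0,0,0,0,0,0]]'
python3 -c "
from h import *
chk()"
```

```text
clock: 21.92
position: [0.5371, 0.0848, 0.1235]
tool_rot: [3.141, -0.001, 0.274]
force: [-2.4, 0.7, -0.9]
grip_width: 0.0072
F [-1.43  0.34 -1.5 ] M [0.268 0.496 0.053] clk 22.07 pos [0.5371 0.0848 0.1235] yaw 0.274 q7 -1.69
clock: 22.32
position: [0.5372, 0.0845, 0.1235]
tool_rot: [3.141, -0.001, 0.173]
force: [-1.9, 1.1, -1.7]
grip_width: 0.0074
F [-2.21  0.99 -0.99] M [0.315 0.477 0.073] clk 22.48 pos [0.5372 0.0845 0.1235] yaw 0.174 q7 -1.77
clock: 22.72
position: [0.5372, 0.0843, 0.1235]
tool_rot: [3.142, -0.001, 0.072]
force: [-1.1, 0.9, -1.4]
grip_width: 0.007
F [-1.96  0.83 -0.87] M [0.35  0.495 0.072] clk 22.88 pos [0.5372 0.0843 0.1235] yaw 0.073 q7 -1.86
```

```bash
python3 -m handwheel '[[-0.0005,0.011,0,0,0,0.016],[0,0,0,0,0,0]]'
python3 -c "
from h import *
chk()"
python3 -m handwheel '[[-0.0005,0.008,0,0,0,0.012],[0,0,0,0,0,0]]'
python3 -c "
from h import *
chk('j3')"
```

```text
clock: 23.12
position: [0.5372, 0.084, 0.1235]
tool_rot: [-3.142, -0.001, -0.028]
force: [-0.9, 2.2, -1.9]
grip_width: 0.0077
F [-2.28  1.42 -1.54] M [0.396 0.499 0.054] clk 23.27 pos [0.5373 0.084  0.1235] yaw -0.027 q7 -1.94
clock: 23.52
position: [0.5372, 0.0838, 0.1235]
tool_rot: [-3.141, -0.001, -0.104]
force: [-1.5, 1.2, -1.0]
grip_width: 0.0073
F [-1.97  1.43 -1.51] M [0.487 0.541 0.192] clk 23.68 pos [0.5372 0.0838 0.1235] yaw -0.103 q7 -2.0
```

View pics/j3.png

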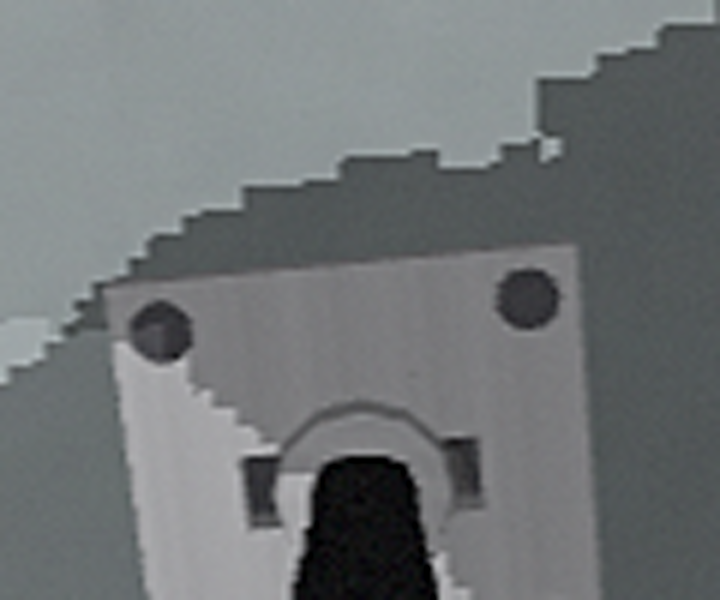

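```bash
python3 -m handwheel '[[0,0.003,0,0,0,0.004],[0,0,0,0,0,0]]'
python3 -c "
from h import *
chk()"
```

```text
clock: 23.92
position: [0.5372, 0.0837, 0.1235]
tool_rot: [-3.141, -0.001, -0.131]
force: [-1.9, 0.8, -2.2]
grip_width: 0.0074
F [-2.17  1.67 -1.56] M [0.533 0.551 0.28 ] clk 24.07 pos [0.5372 0.0837 0.1235] yaw -0.13 q7 -2.02
```

```bash
python3 -m handwheel '[[0,-0.006,0,0,0,-0.008],[0,0,0,0,0,0]]'
python3 -m handwheel '[[0,0,0,0,0,0],[0,0,0,0,0,0],[0,0,0,0,0,0]]' 0
python3 -c "
from h import *
from workcell import bot
f=bot.grab_frame('wrist');cv2.imwrite('pics/k1.png',f['pixels']);chk()"
```

```text
clock: 24.32
position: [0.5372, 0.0838, 0.1235]
tool_rot: [-3.141, -0.001, -0.081]
force: [-2.3, 1.8, -1.7]
grip_width: 0.0078
clock: 24.7
position: [0.5374, 0.0837, 0.1236]
tool_rot: [-3.141, -0.001, -0.081]
force: [0.5, -0.6, -0.9]
grip_width: 0.0429
F [-0.24 -0.28  0.38] M [-0.004 -0.01   0.016] clk 24.9 pos [0.5373 0.0838 0.1235] yaw -0.081 q7 -1.98
```

View pics/k1.png

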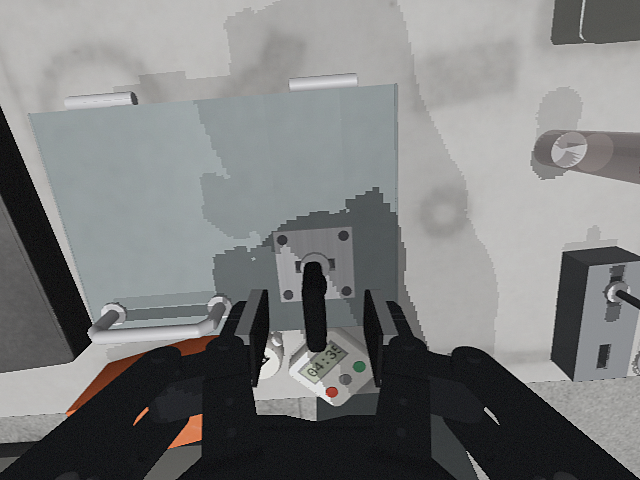

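```bash
python3 -m handwheel '[[0,0,-0.6,0,0,0],[0,0,-0.9,0,0,0],[0,0,-0.9,0,0,0],[0,0,-0.5,0,0,-0.026],[0,0,0,0,0,-0.0265],[0,0,0,0,0,-0.0265],[0,0,0,0,0,-0.0265],[0,0,0,0,0,-0.0265]]' 0
python3 -m handwheel '[[0,0,0,0,0,-0.0265],[0,0,0,0,0,-0.0265],[0,0,0,0,0,-0.0265],[0,0,0,0,0,-0.0265],[0,0,0,0,0,-0.0255],[0,0,0,0,0,0]]'
python3 -c "
from h import *
from workcell import bot
f=bot.grab_frame('wrist');s=bot.observe();cv2.imwrite('pics/k2.png',f['pixels']);togo(s,[.5105,.180,.195],np.pi/2)
pickle.dump((f,s),open('k2.pkl','wb'))"
```

```text
clock: 25.9
position: [0.5374, 0.0837, 0.1971]
tool_rot: [3.141, -0.001, 0.754]
force: [-0.0, -0.4, -0.2]
grip_width: 0.0425
clock: 26.65
position: [0.5374, 0.0836, 0.1968]
tool_rot: [3.14, -0.0, 1.574]
force: [0.5, 0.2, 0.2]
grip_width: 0.0429
q [ 0.1   0.44 -0.49  1.81  0.25  0.95 -0.5 ] clk 26.7 pos [0.5373 0.0836 0.1966] rot [ 3.1404e+00 -1.0000e-04  1.5711e+00] w 0.0425 F [0.33 0.26 0.54]
turn units [ 0.0002 -0.      0.    ] shift after turn [ 3.857 -1.074  0.065] no turn [ 3.857 -1.073  0.064]
```

View pics/k2.png

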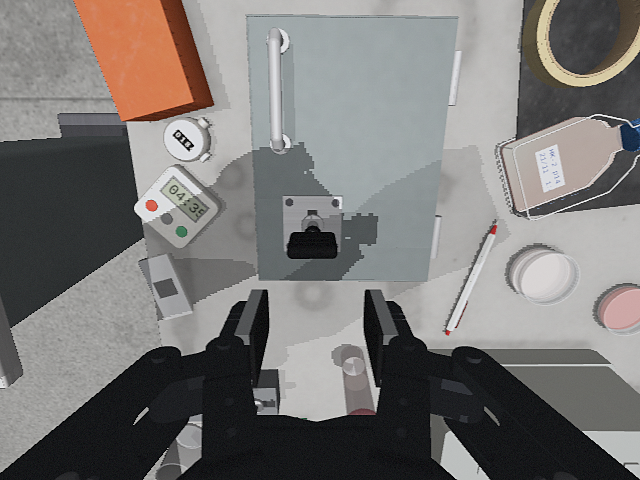

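```bash
python3 -m handwheel '[[0.964,-0.268,0,0.0002,0,0],[0.964,-0.268,0,0,0,0],[0.964,-0.268,0,0,0,0],[0.964,-0.268,0,0,0,0],[0,0,1,0,0,0],[0,0,0,0,0,0]]'
python3 -c "
from h import *
from workcell import bot
f=pickle.load(open('k2.pkl','rb'))[0]
print(ray(f,(275.5,32),.116),ray(f,(278.5,148),.116))
f=bot.grab_frame('wrist');s=bot.observe();cv2.imwrite('pics/k3.png',f['pixels']);togo(s,[.5115,.180,.103],np.pi/2)
pickle.dump((f,s),open('k3.pkl','wb'))"
```

```text
clock: 27.45
position: [0.5092, 0.1799, 0.1703]
tool_rot: [-3.139, 0.001, 1.573]
force: [0.1, 0.2, 0.4]
grip_width: 0.0424
[0.51226219 0.21448521 0.116     ] [0.51200585 0.14487457 0.116     ]
q [-0.08  0.47 -0.5   1.84  0.28  0.9  -0.71] clk 27.5 pos [0.5098 0.1799 0.1712] rot [-3.1402e+00  5.0000e-04  1.5727e+00] w 0.0428 F [-0.08  0.04  0.98]
turn units [-0.0002  0.0001  0.0003] shift after turn [0.004 0.068 2.727] no turn [0.005 0.072 2.727]
```

View pics/k3.png

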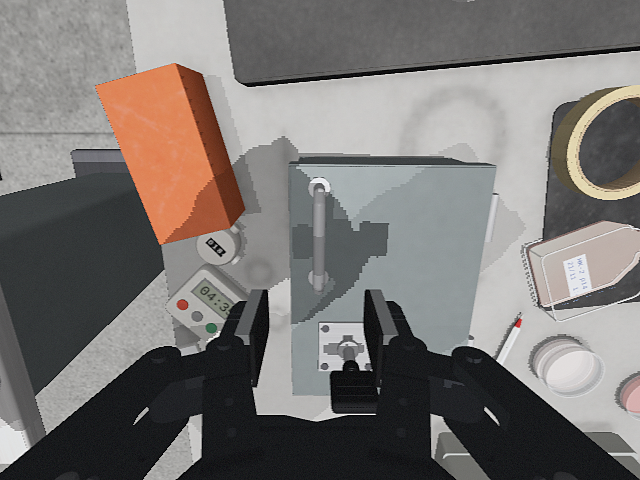

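```bash
python3 -m handwheel '[[0,0.08,0.5,-0.0002,0,0],[0,0,0.6,0,0,0],[0,0,0.6,0,0,0],[0,0,0.6,0,0,0],[0,0,0.4,0,0,0],[0,0,0,0,0,0]]'
python3 -c "
from h import *
from workcell import bot
f=bot.grab_frame('wrist');s=bot.observe();cv2.imwrite('pics/k4.png',f['pixels']);togo(s,[.5115,.180,.103],np.pi/2)"
```

```text
clock: 28.25
position: [0.5116, 0.1801, 0.1027]
tool_rot: [-3.141, 0.0, 1.575]
force: [0.1, 0.2, 0.3]
grip_width: 0.0422
q [-0.11  0.57 -0.46  1.89  0.36  0.76 -0.77] clk 28.3 pos [0.5119 0.1802 0.1033] rot [ 3.1413e+00 -1.0000e-04  1.5753e+00] w 0.0426 F [ 0.81  0.88 -0.06]
turn units [ 0.     -0.      0.0007] shift after turn [-0.008 -0.016  0.014] no turn [-0.008 -0.016  0.014]
```

View pics/k4.png

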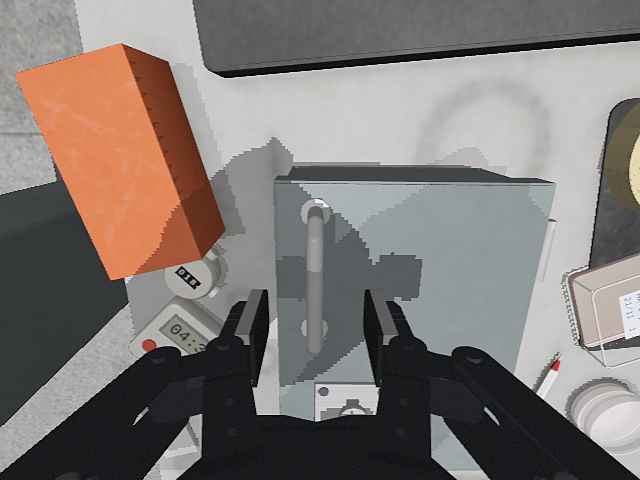

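Bar lies between the jaws. Close on it.

```bash
python3 -m handwheel '[[0,0,0,0,0,0],[0,0,0,0,0,0],[0,0,0,0,0,0],[0,0,0,0,0,0]]' 1 70
python3 -c "
from h import *
chk()
h=np.array([.6325,.084]);th0=0
for t in np.arange(0,1.16,.1):
    p=h+.122*np.array([-np.cos(t),np.sin(t)])+.032*np.array([np.sin(t),np.cos(t)])
    print(round(t,2),p.round(4),((p-(h+[-.122,.032]))/.025).round(3))
"
```

```text
clock: 28.8
position: [0.5121, 0.1801, 0.1036]
tool_rot: [3.141, -0.0, 1.575]
force: [0.5, -0.0, 0.1]
grip_width: -0.0001
F [-0.07 -0.19  0.3 ] M [ 0.029  0.003 -0.014] clk 28.95 pos [0.512  0.1801 0.1035] yaw 1.575 q7 -0.77
0.0 [0.5105 0.116 ] [0. 0.]
0.1 [0.5143 0.128 ] [0.152 0.481]
0.2 [0.5193 0.1396] [0.352 0.944]
0.3 [0.5254 0.1506] [0.596 1.385]
0.4 [0.5326 0.161 ] [0.884 1.799]
0.5 [0.5408 0.1706] [1.211 2.183]
0.6 [0.5499 0.1793] [1.575 2.532]
0.7 [0.5598 0.1871] [1.972 2.843]
0.8 [0.5705 0.1938] [2.398 3.112]
0.9 [0.5817 0.1995] [2.849 3.338]
1.0 [0.5935 0.2039] [3.32  3.518]
1.1 [0.6057 0.2072] [3.807 3.65 ]
```

```bash
python3 -c "
from h import *
from workcell import bot
f=bot.grab_frame('wrist');cv2.imwrite('pics/k5.png',f['pixels'])
f=bot.grab_frame('scene');cv2.imwrite('pics/k5s.png',cv2.resize(f['pixels'][180:400,80:400],None,fx=2.4,fy=2.4,interpolation=cv2.INTER_CUBIC))"
```

```text
(no output)
```

View pics/k5.png

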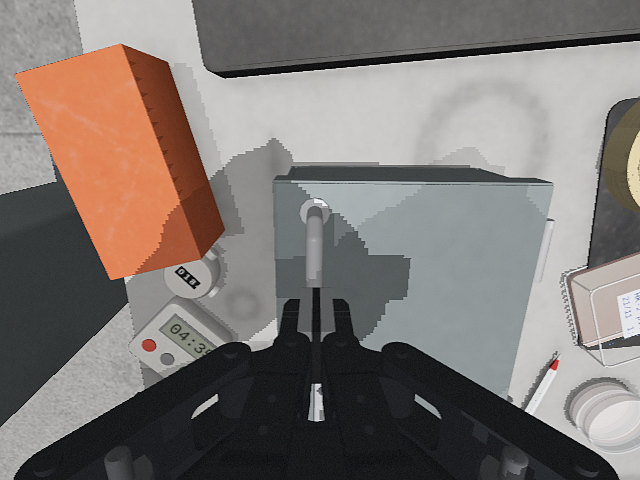

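View pics/k5s.png

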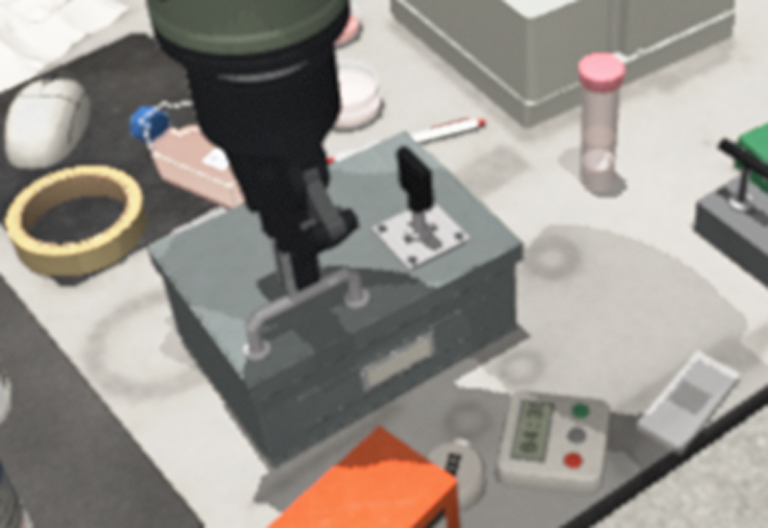

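```bash
python3 -c "
from h import *
from workcell import bot
f=bot.grab_frame('scene');s=bot.observe();pickle.dump((f,s),open('k6.pkl','wb'))
a=f['pixels'][255:335,170:250].copy()
F=proj(f,[s['position'],[.5115,.2085,.116],[.5115,.1525,.116],[.5115,.1805,.116],[.5115,.1805,.12]])
print(F)
a=cv2.resize(a,None,fx=7,fy=7,interpolation=cv2.INTER_CUBIC)
for p in F: cv2.circle(a,(int((p[0]-170+.5)*7),int((p[1]-255+.5)*7)),3,(0,0,255),-1)
cv2.imwrite('pics/k6s.png',a)
f=pickle.load(open('a.pkl','rb'))['scene']
a=f['pixels'][255:335,170:250].copy()
a=cv2.resize(a,None,fx=7,fy=7,interpolation=cv2.INTER_CUBIC)
for p in F: cv2.circle(a,(int((p[0]-170+.5)*7),int((p[1]-255+.5)*7)),3,(0,0,255),-1)
cv2.imwrite('pics/k6a.png',a)
"
```

```text
[[207.7335678  307.45576532]
 [188.83000647 310.8658928 ]
 [223.7256086  293.16439801]
 [206.59680562 301.85332722]
 [206.24817891 299.92782947]]
```

View pics/k6s.png

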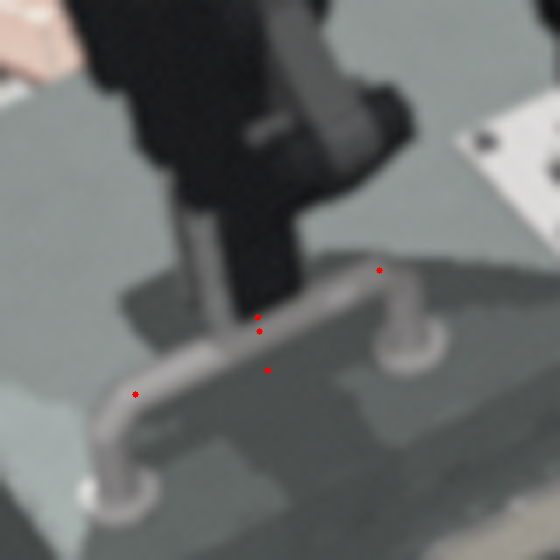

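View pics/k6a.png

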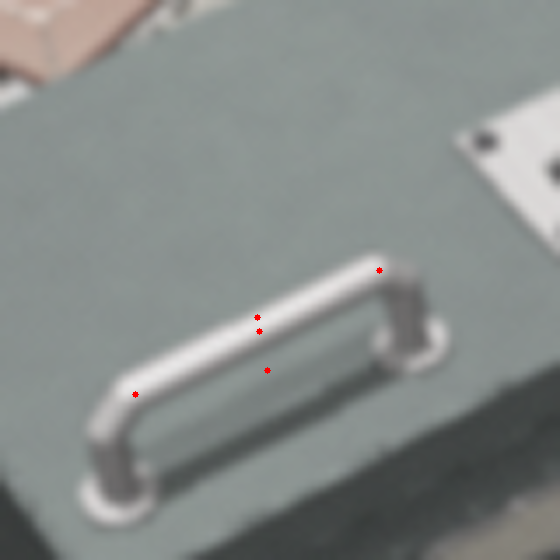

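```bash
python3 -m handwheel '[[0,0,0,0,0,0],[0,0,0,0,0,0],[0,0,0,0,0,0]]' 0.2
python3 -m handwheel '[[0,0,0.1,0,0,0],[0,0,0.1,0,0,0],[0,0,0,0,0,0]]'
python3 -m handwheel '[[0,0,0.06,0,0,0],[0,0,0.04,0,0,0],[0,0,0,0,0,0]]'
python3 -c "
from h import *
from workcell import bot
chk()
f=bot.grab_frame('scene');s=bot.observe()
cv2.imwrite('pics/k7s.png',cv2.resize(f['pixels'][235:335,150:270],None,fx=6,fy=6,interpolation=cv2.INTER_CUBIC))"
```

```text
clock: 29.48
position: [0.512, 0.1801, 0.1035]
tool_rot: [3.141, -0.0, 1.575]
force: [1.8, 0.4, 0.8]
grip_width: 0.0344
clock: 29.85
position: [0.5119, 0.1801, 0.0982]
tool_rot: [3.141, 0.0, 1.575]
force: [0.0, -0.7, 0.0]
grip_width: 0.0339
clock: 30.22
position: [0.5119, 0.1801, 0.0959]
tool_rot: [3.141, -0.0, 1.575]
force: [-0.2, -0.1, 0.2]
grip_width: 0.0339
F [-0.3  -0.2  -0.45] M [-0.005 -0.002  0.013] clk 30.38 pos [0.512  0.1801 0.096 ] yaw 1.575 q7 -0.77
```

View pics/k7s.png

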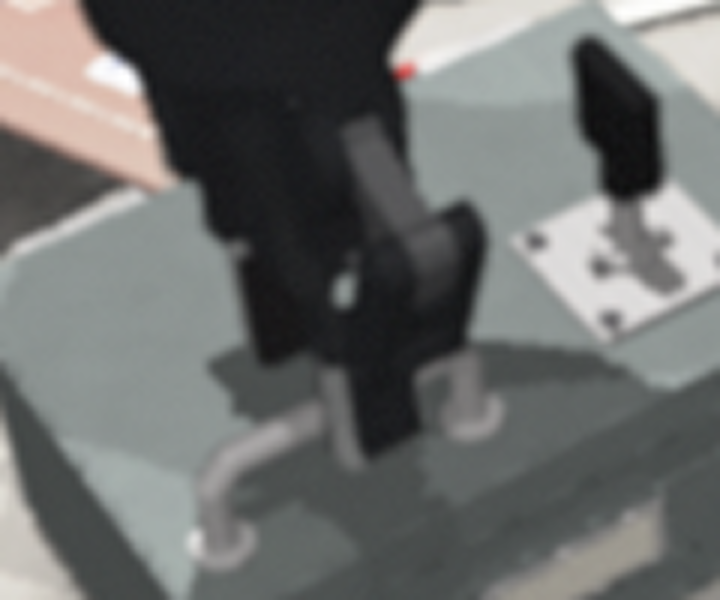

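```bash
python3 -m handwheel '[[0,0,0,0,0,0],[0,0,0,0,0,0],[0,0,0,0,0,0],[0,0,0,0,0,0]]' 1 70
python3 -c "
from h import *
from workcell import bot
chk()
f=bot.grab_frame('scene');s=bot.observe()
cv2.imwrite('pics/k8s.png',cv2.resize(f['pixels'][235:335,150:270],None,fx=6,fy=6,interpolation=cv2.INTER_CUBIC));print(s['grip_width'])"
```

```text
clock: 30.92
position: [0.5111, 0.1801, 0.0962]
tool_rot: [-3.141, 0.0, 1.575]
force: [-9.0, -1.2, 10.8]
grip_width: 0.0015
F [-8.33 -1.07 10.83] M [-0.23   1.871 -0.004] clk 31.07 pos [0.5111 0.1801 0.0962] yaw 1.576 q7 -0.77
0.001745024700736336
```

View pics/k8s.png

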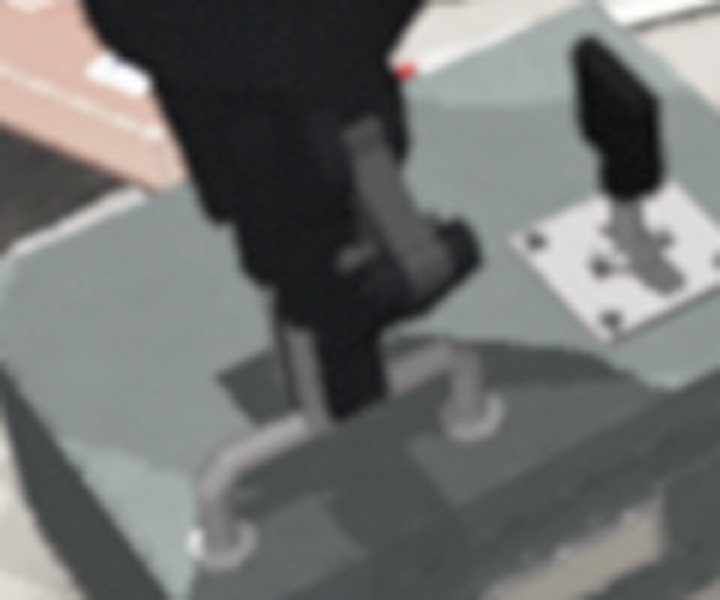

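```bash
python3 -m handwheel '[[0,0,0,0,0,0],[0,0,0,0,0,0],[0,0,0,0,0,0]]' 0.2
python3 -m handwheel '[[0,0,0.12,0,0,0],[0,0,0.12,0,0,0],[0,0,0,0,0,0]]'
python3 -m handwheel '[[0,0,0.08,0,0,0],[0,0,0.08,0,0,0],[0,0,0,0,0,0]]'
python3 -c "
from h import *
from workcell import bot
chk()
f=bot.grab_frame('scene');s=bot.observe()
cv2.imwrite('pics/k9s.png',cv2.resize(f['pixels'][235:335,150:270],None,fx=6,fy=6,interpolation=cv2.INTER_CUBIC))"
```

```text
clock: 31.5
position: [0.5121, 0.1801, 0.096]
tool_rot: [3.141, -0.0, 1.575]
force: [0.0, 0.2, -0.3]
grip_width: 0.0343
clock: 31.88
position: [0.5118, 0.18, 0.0897]
tool_rot: [3.141, 0.0, 1.575]
force: [-0.0, -0.3, 0.8]
grip_width: 0.0344
clock: 32.25
position: [0.5119, 0.1801, 0.0858]
tool_rot: [3.141, -0.0, 1.575]
force: [-0.4, -0.1, 0.4]
grip_width: 0.0346
F [ 0.24 -0.34  0.  ] M [ 0.001 -0.003 -0.009] clk 32.4 pos [0.512  0.1801 0.086 ] yaw 1.575 q7 -0.78
```

View pics/k9s.png

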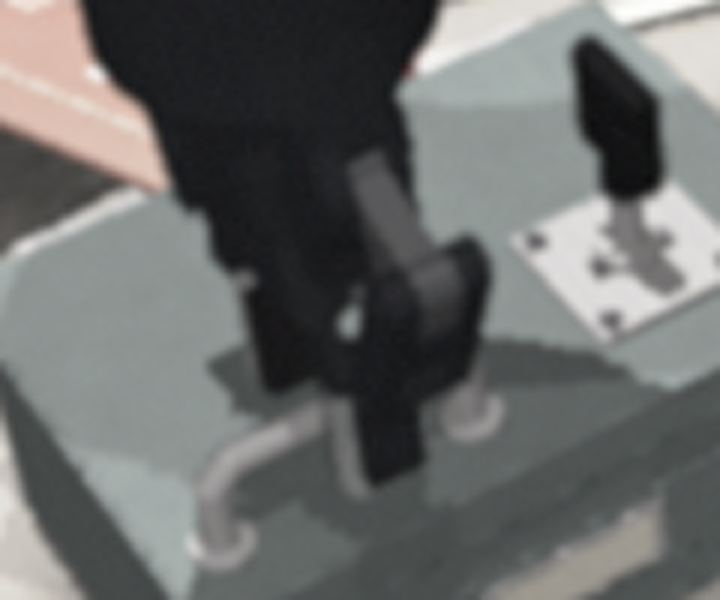

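```bash
python3 -m handwheel '[[0,0,0,0,0,0],[0,0,0,0,0,0],[0,0,0,0,0,0],[0,0,0,0,0,0]]' 1 70
python3 -c "
from h import *
chk()"
```

```text
clock: 32.95
position: [0.511, 0.1801, 0.0861]
tool_rot: [-3.141, 0.0, 1.575]
force: [-8.1, -0.8, 9.5]
grip_width: 0.0045
F [-8.65 -0.87  9.1 ] M [-0.154  1.871 -0.132] clk 33.1 pos [0.511  0.1801 0.0862] yaw 1.575 q7 -0.78
```

```bash
python3 -m handwheel '[[0,-0.04,0,0,0,0],[0,0,0,0,0,0],[0,0,0,0,0,0]]' 0.2
python3 -m handwheel '[[0,0,0.12,0,0,0],[0,0,0.1,0,0,0],[0,0,0,0,0,0]]'
python3 -c "
from h import *
chk()"
python3 -m handwheel '[[0,0,0,0,0,0],[0,0,0,0,0,0],[0,0,0,0,0,0],[0,0,0,0,0,0]]' 1 70
python3 -c "
from h import *
chk()"
```

```text
clock: 33.48
position: [0.5111, 0.1801, 0.086]
tool_rot: [3.141, -0.0, 1.575]
force: [1.0, -1.0, -0.2]
grip_width: 0.0344
clock: 33.85
position: [0.5109, 0.1801, 0.0802]
tool_rot: [3.141, -0.0, 1.575]
force: [0.3, 0.1, -0.2]
grip_width: 0.0341
F [-0.05  0.06 -0.47] M [ 0.023 -0.022  0.007] clk 34.0 pos [0.511  0.1801 0.0805] yaw 1.575 q7 -0.79
clock: 34.5
position: [0.511, 0.1801, 0.0807]
tool_rot: [3.141, -0.0, 1.575]
force: [-1.8, -1.4, 5.1]
grip_width: 0.005
F [-2.25 -1.03  5.54] M [-0.16   0.482 -0.1  ] clk 34.65 pos [0.511  0.1801 0.0807] yaw 1.575 q7 -0.79
```

```bash
python3 -m handwheel '[[0.07,0.07,-0.24,0,0,0]]' >/dev/null 2>&1 & sleep 0; wait; python3 -c "
from h import *
chk()"
```

```text
F [-1.16 -8.37 -1.47] M [-1.745  0.311 -0.106] clk 34.92 pos [0.5125 0.1801 0.0863] yaw 1.574 q7 -0.78
```

```bash
python3 -m handwheel '[[-0.07,0.08,-0.24,0,0,0],[0,0.1,-0.23,0,0,0],[0,0.1,-0.23,0,0,0],[0,0,0,0,0,0]]'
python3 -c "
from h import *
from workcell import bot
chk()
f=bot.grab_frame('scene');s=bot.observe();print(s['grip_width'])
cv2.imwrite('pics/l1.png',cv2.resize(f['pixels'][180:380,110:350],None,fx=3,fy=3,interpolation=cv2.INTER_CUBIC))"
```

```text
clock: 35.42
position: [0.5197, 0.1801, 0.1048]
tool_rot: [3.141, 0.0, 1.575]
force: [-6.5, -2.1, 4.4]
grip_width: 0.0051
F [-6.78 -2.37  3.22] M [-0.52   1.392 -0.11 ] clk 35.58 pos [0.5197 0.1801 0.1047] yaw 1.575 q7 -0.76
0.00518222511931024
```

View pics/l1.png

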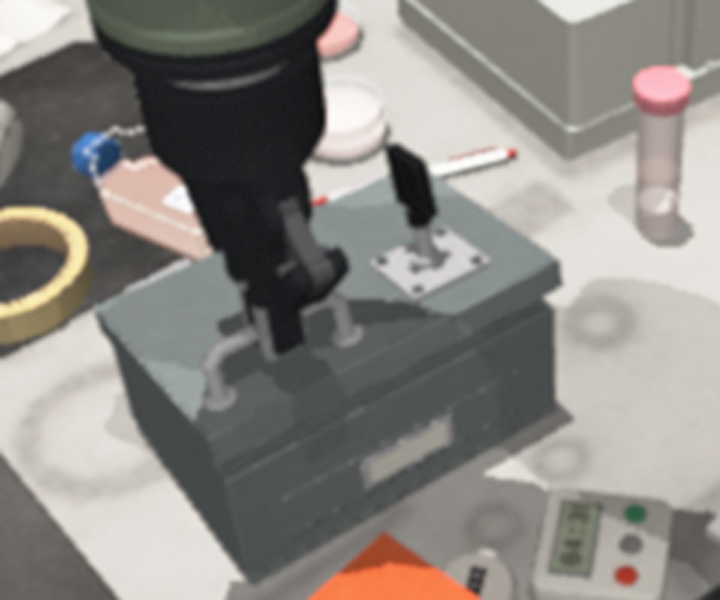

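```bash
python3 -m handwheel '[[0,0.105,-0.22,0,0,0],[0,0.115,-0.22,0,0,0],[0,0.144,-0.207,0,0,0],[0,0.144,-0.207,0,0,0],[0,0.163,-0.192,0,0,0],[0,0.163,-0.192,0,0,0],[0,0,0,0,0,0]]'
python3 -c "
from h import *
from workcell import bot
chk()
f=bot.grab_frame('scene');s=bot.observe();print(s['grip_width'])
cv2.imwrite('pics/l2.png',cv2.resize(f['pixels'][160:360,110:350],None,fx=3,fy=3,interpolation=cv2.INTER_CUBIC))"
```

```text
clock: 36.5
position: [0.5404, 0.18, 0.1358]
tool_rot: [-3.142, 0.001, 1.575]
force: [-10.3, -4.3, 6.3]
grip_width: 0.0053
F [-9.34 -4.18  5.86] M [-0.801  2.318 -0.133] clk 36.65 pos [0.5404 0.18   0.1358] yaw 1.575 q7 -0.71
0.005371005063302436
```

View pics/l2.png

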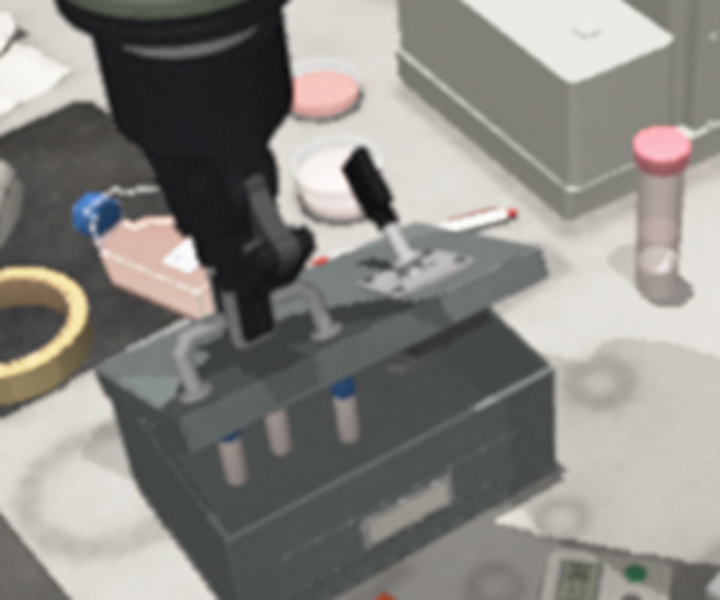

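```bash
python3 -m handwheel '[[0,0.16,-0.2,0,0,0],[0,0.175,-0.185,0,0,0],[0,0.19,-0.16,0,0,0],[0,0.198,-0.156,0,0,0],[0,0.213,-0.135,0,0,0],[0,0.213,-0.135,0,0,0],[0,0,0,0,0,0]]'
python3 -c "
from h import *
from workcell import bot
chk()
f=bot.grab_frame('scene');s=bot.observe();print(s['grip_width'])
cv2.imwrite('pics/l3.png',cv2.resize(f['pixels'][140:340,110:350],None,fx=3,fy=3,interpolation=cv2.INTER_CUBIC))"
```

```text
clock: 37.58
position: [0.5696, 0.1798, 0.16]
tool_rot: [3.141, 0.001, 1.574]
force: [-7.7, -5.4, 1.8]
grip_width: 0.005
F [-6.87 -5.51  1.11] M [-1.12   1.85  -0.091] clk 37.73 pos [0.5696 0.1798 0.16  ] yaw 1.575 q7 -0.67
0.004910428448791832
```

View pics/l3.png

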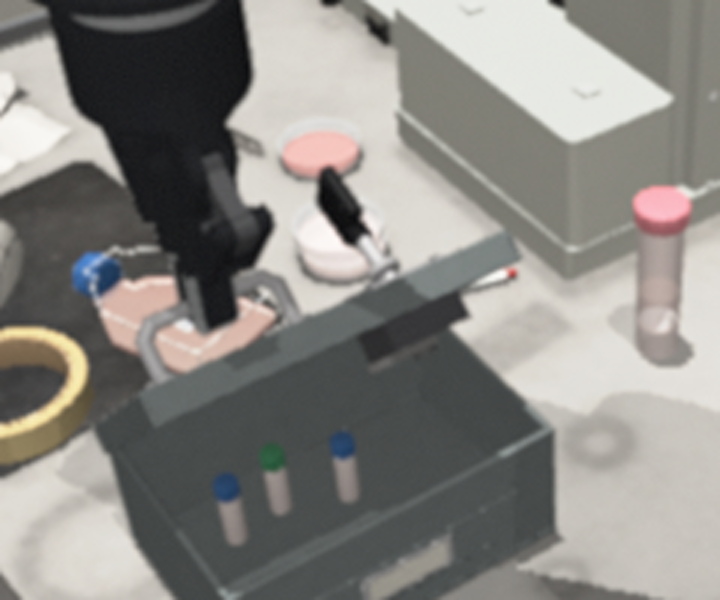

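```bash
python3 -m handwheel '[[0,0.226,-0.115,0,0,0],[0,0.226,-0.115,0,0,0],[0,0.235,-0.09,0,0,0],[0,0.235,-0.09,0,0,0],[0,0.24,-0.068,0,0,0],[0,0.24,-0.066,0,0,0],[0,0,0,0,0,0]]'
python3 -c "
from h import *
from workcell import bot
chk()
f=bot.grab_frame('scene');s=bot.observe();print(s['grip_width'])
cv2.imwrite('pics/l4.png',cv2.resize(f['pixels'][140:340,110:350],None,fx=3,fy=3,interpolation=cv2.INTER_CUBIC))
f=bot.grab_frame('wrist');cv2.imwrite('pics/l4w.png',f['pixels'])"
```

```text
clock: 38.65
position: [0.6057, 0.1797, 0.1752]
tool_rot: [3.138, 0.001, 1.574]
force: [-7.4, -9.3, 18.2]
grip_width: 0.0052
F [-7.2  -8.7  16.82] M [-1.903  1.896 -0.096] clk 38.8 pos [0.6057 0.1797 0.1752] yaw 1.574 q7 -0.64
0.0047954525984613625
```

View pics/l4.png

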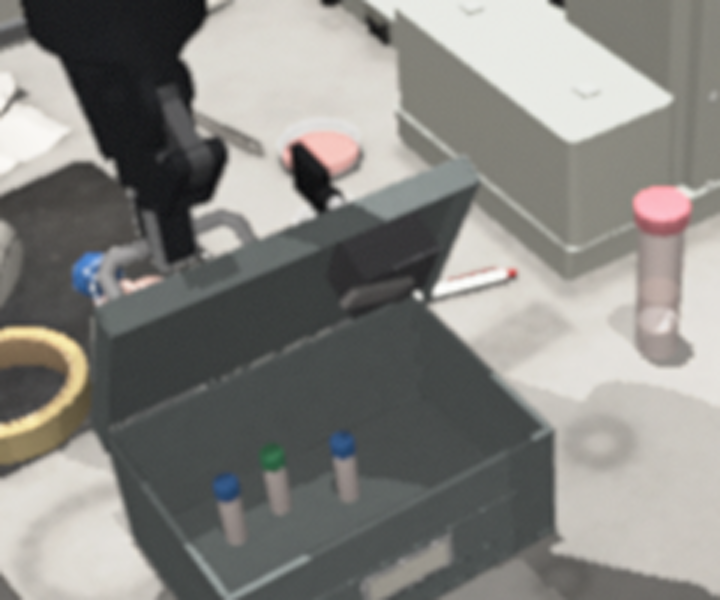

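View pics/l4w.png

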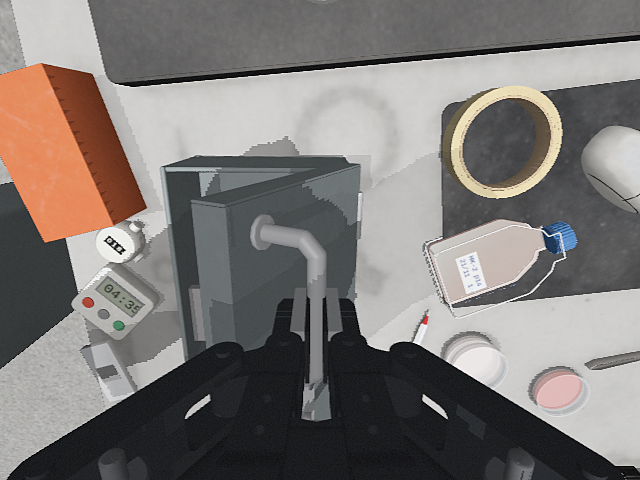

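```bash
python3 -m handwheel '[[0,0,0,0,0,0],[0,0,0,0,0,0],[0,0,0,0,0,0]]' 0.55
python3 -c "
from h import *
from workcell import bot
chk()
f=bot.grab_frame('scene');cv2.imwrite('pics/m1.png',cv2.resize(f['pixels'][140:340,110:350],None,fx=3,fy=3,interpolation=cv2.INTER_CUBIC))"
```

```text
clock: 39.28
position: [0.6047, 0.1808, 0.1732]
tool_rot: [3.14, -0.001, 1.575]
force: [-0.6, -0.5, -0.8]
grip_width: 0.0193
F [ 0.54  0.29 -0.28] M [-0.019 -0.002 -0.027] clk 39.42 pos [0.6044 0.1806 0.1729] yaw 1.575 q7 -0.64
```

View pics/m1.png

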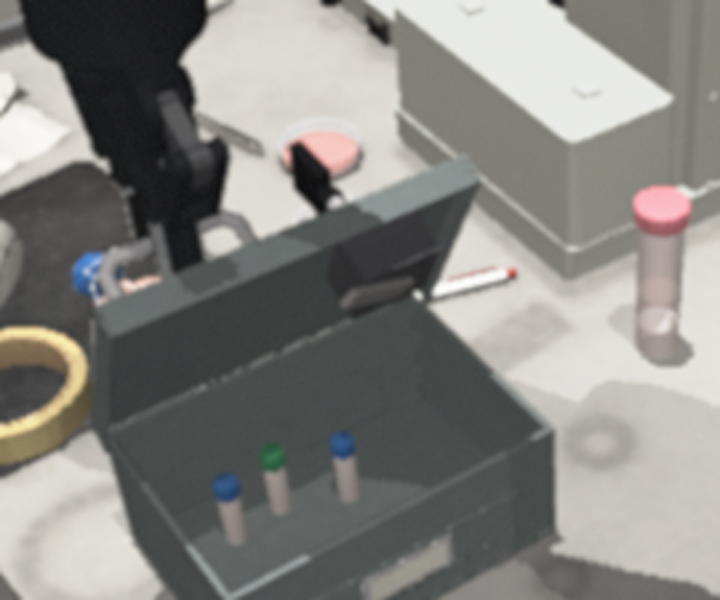

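Lid stays; no forces. Withdraw straight up.

```bash
python3 -m handwheel '[[0,0.06,-0.2,0,0,0],[0,0,-0.3,0,0,0],[0,0,0,0,0,0]]'
python3 -m handwheel '[[0,0,-0.4,0,0,0],[0,0,-0.6,0,0,0],[0,0,-0.8,0,0,0],[0,0,-0.9,0,0,0],[0,0,-0.9,0,0,0],[0,0,0,0,0,0]]'
python3 -c "
from h import *
from workcell import bot
chk()
f=bot.grab_frame('scene');pickle.dump(f,open('n.pkl','wb'));cv2.imwrite('pics/n1.png',cv2.resize(f['pixels'][140:340,110:350],None,fx=3,fy=3,interpolation=cv2.INTER_CUBIC))
f=bot.grab_frame('top');cv2.imwrite('pics/n1t.png',cv2.resize(f['pixels'][170:340,190:450],None,fx=3,fy=3))
f=bot.grab_frame('wrist');cv2.imwrite('pics/n1w.png',f['pixels'])"
```

```text
clock: 39.85
position: [0.6062, 0.1807, 0.1863]
tool_rot: [3.14, -0.001, 1.575]
force: [-0.3, -0.4, 0.1]
grip_width: 0.0189
clock: 40.6
position: [0.6064, 0.1809, 0.2778]
tool_rot: [3.138, -0.001, 1.575]
force: [-0.7, -0.8, -0.8]
grip_width: 0.0193
F [-0.47 -0.34 -0.32] M [ 0.018  0.04  -0.033] clk 40.75 pos [0.6055 0.1804 0.2751] yaw 1.575 q7 -0.59
```

View pics/n1.png

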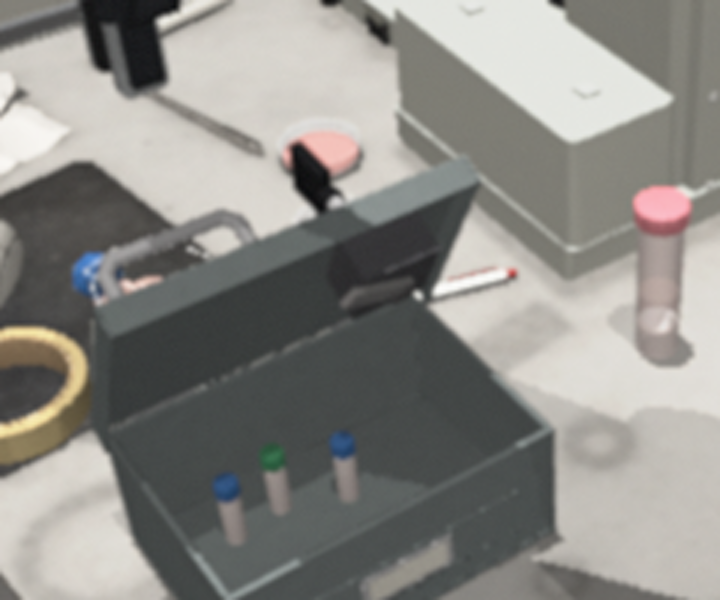

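View pics/n1w.png

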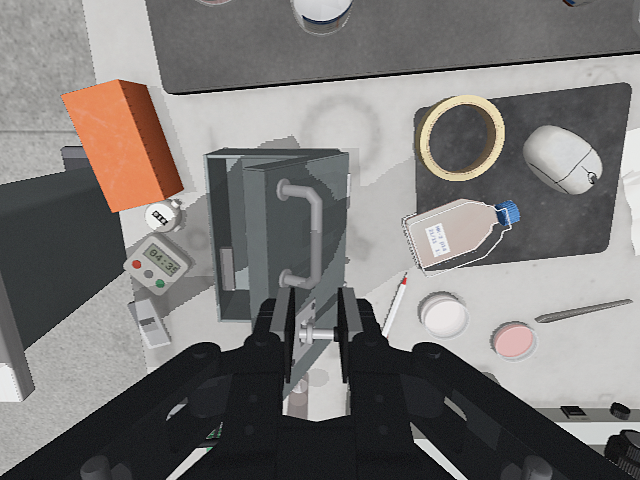

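```bash
python3 -c "
from h import *
f=pickle.load(open('n.pkl','rb'))
def W(fx,n,y,t): return [.6325-fx*np.cos(t)+n*np.sin(t),y,.084+fx*np.sin(t)+n*np.cos(t)]
Z=lambda p:((p-[110,140])*3).round(0)
for t in (.9,1.,1.05,1.1,1.15,1.2):
    print(t,*Z(proj(f,[W(.142,.005,.033,t),W(.142,.005,.2285,t),W(.122,.032,.18,t),W(.098,.0075+.084-.0165,.0838,t),W(.098,.0075+.084-.004,.0838,t)])))
"
```

```text
0.9 [495. 197.] [129. 358.] [194. 275.] [321. 142.] [309. 121.]
1.0 [481. 174.] [114. 330.] [181. 255.] [309. 132.] [297. 112.]
1.05 [474. 162.] [106. 317.] [175. 245.] [303. 128.] [291. 109.]
1.1 [466. 151.] [ 98. 304.] [168. 237.] [297. 124.] [286. 106.]
1.15 [459. 141.] [ 91. 292.] [162. 228.] [292. 121.] [280. 103.]
1.2 [451. 131.] [ 84. 280.] [156. 220.] [287. 118.] [275. 102.]
```

View pics/n1t.png

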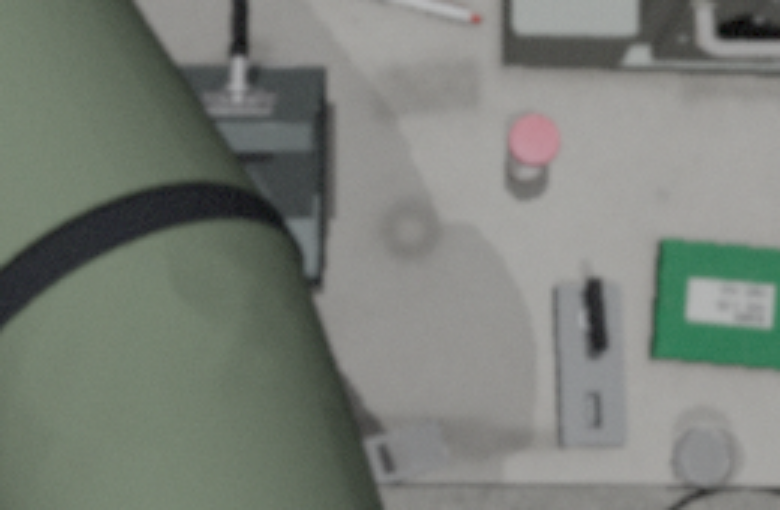

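```bash
python3 -m handwheel '[[0,0,-0.5,0,0,0],[0,0,0,0,0,0],[0,0,0,0,0,0],[0,0,0,0,0,0]]'; python3 -c "
from h import *
from workcell import bot
o=pickle.load(open('n.pkl','rb'))
f=bot.grab_frame('scene');a=f['pixels'][165:255,190:280];b=o['pixels'][165:255,190:280]
print(np.abs(a.astype(int)-b).max(), np.abs(a.astype(int)-b).mean())
for k in ('key','keyhole'):
  print(k,[(round(x['score'],2),x['point']) for x in bot.trace(f,k)[:2]])
cv2.imwrite('pics/o.png',cv2.resize(a,None,fx=6.5,fy=6.5,interpolation=cv2.INTER_CUBIC));chk()"
```

```text
clock: 41.4
position: [0.6057, 0.1805, 0.2877]
tool_rot: [3.141, -0.0, 1.575]
force: [0.3, -0.2, 0.4]
grip_width: 0.0191
20 0.8282716049382716
key [(0.75, [210.0, 200.8]), (0.55, [459.4, 275.5])]
keyhole [(0.57, [197.1, 235.3])]
F [-0.31 -0.49 -0.13] M [-0.011  0.001 -0.039] clk 41.7 pos [0.6057 0.1805 0.2878] yaw 1.575 q7 -0.58
```

View pics/o.png

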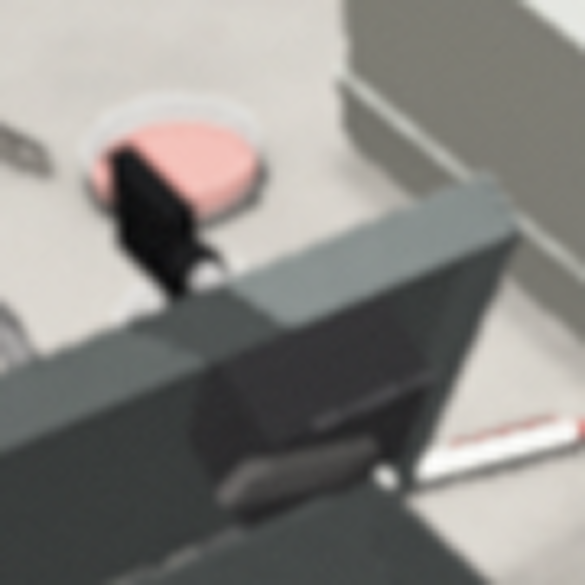

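```bash
python3 -c "
from workcell import bot
print(bot.job_done(), bot.observe()['clock'])"
```

```text
the job is handed in; nothing more can be done
the job is handed in; nothing more can be done
```

The chest is unlocked and open. I handed the job in at about 42 s of the allowed 72 s; it reports no verdict.

- **Key and lock:** I took the flat-gripped key out of the stand and put its bit through the keyhole. Pressing with about 3–4 N, I turned it 0.9 rad anticlockwise and found nothing. Turning back clockwise, the push dropped to zero about 0.3 rad past the entry angle, so the follower had jumped up. I then turned it clockwise to the stop, where the torque rose to 0.28 N m, eased it back slightly and let go.
- **Lid:** I gripped the bow handle, lifted the lid along its arc, let go and backed off upward.

**Last checks**
- Projecting the lid's corners into the scene picture puts it at about 1.08 rad open.
- Two scene pictures about 0.6 s apart show no movement of the lid or the key.
- The gripper is clear of everything, with contact forces near zero.
- The hexagon key is still in its slot, and I saw no bystander out of place. The arm hid part of the bench in the last top picture.

**What went wrong or disagreed**
- The first grip on the handle closed above the bar, and the second caught only its edge. The fingertips sat roughly 20 mm higher than the reported tool position. Lowering the tool fixed it on the fourth try.
- One lifting row had a mistaken sideways shift of 1.75 mm, about 8 N on the handle, which I undid in the next row.
- The key's grip shows about 10 mm lower in the scene picture than I predicted. I put that down to sag in the loose bore, but did not measure its final depth directly.

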